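# Pack away the food-test kit

### The job

Pack away the food-test kit: stand every reagent bottle upright on the floor of the white tub, set the blue lid on it and press it down until it sits level and fully home on the rim all round. Also lay the orange meter flat in the open drawer and slide the drawer fully shut. Do not disturb the beaker, the stack of dishes or the wash bottle.

Things in the scene. Friction and masses are not known exactly. Their poses are not given: they have to be found in the camera images.
- blue_a: round white reagent bottle with a ribbed blue cap, standing upright. Body 46 mm across and 48 mm high, then the cap, 28 mm across, from 49 to 86 mm above the foot. About 120 g. Origin: centre of the foot; z along the bottle. May be absent
- blue_b: round white reagent bottle with a ribbed blue cap, standing upright. Body 46 mm across and 48 mm high, then the cap, 28 mm across, from 49 to 86 mm above the foot. About 120 g. Origin: centre of the foot; z along the bottle. May be absent
- blue_c: round white reagent bottle with a ribbed blue cap, standing upright. Body 46 mm across and 48 mm high, then the cap, 28 mm across, from 49 to 86 mm above the foot. About 120 g. Origin: centre of the foot; z along the bottle. May be absent
- yellow_a: square amber reagent bottle with a round ribbed yellow cap, standing upright at any yaw. Body 44 x 44 mm (faces square to its x and y axes) and 48 mm high, then the cap, 28 mm across, from 49 to 86 mm above the foot. About 120 g. Origin: centre of the foot; z along the bottle. Fits the tub's grid only when about square to its walls. May be absent
- yellow_b: square amber reagent bottle with a round ribbed yellow cap, standing upright at any yaw. Body 44 x 44 mm (faces square to its x and y axes) and 48 mm high, then the cap, 28 mm across, from 49 to 86 mm above the foot. About 120 g. Origin: centre of the foot; z along the bottle. Fits the tub's grid only when about square to its walls. May be absent
- yellow_c: square amber reagent bottle with a round ribbed yellow cap, standing upright at any yaw. Body 44 x 44 mm (faces square to its x and y axes) and 48 mm high, then the cap, 28 mm across, from 49 to 86 mm above the foot. About 120 g. Origin: centre of the foot; z along the bottle. Fits the tub's grid only when about square to its walls. May be absent
- tub: white open kit tub, fixed to the bench, yaw varies. Outside 120 mm (its x) x 174 mm (its y), 60 mm high; walls and floor 6 mm; inside 108 x 162 mm, so bottles fit in a 2 x 3 grid of pitch 54 mm (x = +-27; y = -54, 0, 54 mm). Origin: centre of the underside, on the bench
- tub_rim (a point): centre of the tub's mouth, at rim height, 60 mm above the tub's origin. Four black seal pads (30 x 6 mm) sit on the two short end rims, at x = +-40, y = +-84 mm, and stand 8 mm proud of the rim; each slides down flush under a slow push of about 4 N (stiffer when pushed fast) and stays down
- lid: loose deep blue lid, right way up on the bench, 200 g. z is up, long side along y; fits either way round. Overall 142 x 196 mm. Origin: centre of its lower edge plane. Above that: flared skirt 0 to 14 mm (clears the tub wall by 7 mm at its lower edge, 3 mm at its top), inner step that lands on the rim at 14 mm, hollow to 52 mm so that it clears the caps, flat top at 56 mm
- lid_bar (a point): middle of the top face of the lid's white grip bar, 86 mm above the lid's origin; bar 16 mm wide (lid's x), 80 mm long (y), 30 mm high. Loosely set, the lid rests on the seal pads, its origin 54 mm above the tub's origin; about 15 N slowly down on the middle of the bar pushes it home: 46 mm above the tub's origin, level. It stays down
- meter: orange hand-held meter lying flat, display up, 120 mm long (its x), 56 mm wide (y), 34 mm high, 220 g. Origin: centre of its underside
- unit_drawer0 (a joint): the one drawer, with a blue front, of a fixed white bench-top unit 250 mm deep, 200 mm wide, 90 mm high whose front faces the robot (yaw varies a little). Value: opening in m, 0 is shut, grows as it slides out along the unit's -x, towards the robot. Starts open by 0.145 to 0.17. Light friction, about 1 N, no spring or latch
- unit_drawer0_handle (a point): middle of the drawer's steel bar handle (round bar, 100 mm long along the unit's y), 35 mm in front of the drawer front and 52 mm above the bench. Its axes are the unit's: x points into the unit (the way the drawer shuts), z up. The drawer front's top edge is 77 mm above the bench
- drawer_floor (a point): point on the drawer's inner floor, 22 mm above the bench, moves with the drawer, axes as the unit: mid-width, 74 mm behind the inner face of the drawer front. Inside 158 mm wide, 205 mm long, side walls 46 mm above the floor. The part under open sky runs from the front to about 60 to 90 mm behind this point
- beaker: bystander: clear plastic beaker, 76 mm across, 95 mm high. Origin: centre of the foot
- dishes: bystander: stack of clear dishes, 84 mm across, 55 mm high. Origin: centre of the underside
- wash: bystander: white wash bottle with red spout, 66 mm across, 185 mm high. Origin: centre of the foot

How it is judged:
On the way, in this order (a step that is already met when the one before it is completed fails the run):
1. all the bottles stand upright on the tub floor (x of blue_a in the frame of tub between -0.04 and 0.04 m and y of blue_a in the frame of tub between -0.066 and 0.066 m and z of each of blue_a, blue_b, blue_c, yellow_a, yellow_b, yellow_c in the frame of tub below 0.014 m and angle between each of blue_a, blue_b, blue_c, yellow_a, yellow_b, yellow_c's own z axis and vertical below 0.15 rad and x of blue_b in the frame of tub between -0.04 and 0.04 m and y of blue_b in the frame of tub between -0.066 and 0.066 m and x of blue_c in the frame of tub between -0.04 and 0.04 m and y of blue_c in the frame of tub between -0.066 and 0.066 m and x of yellow_a in the frame of tub between -0.04 and 0.04 m and y of yellow_a in the frame of tub between -0.066 and 0.066 m and x of yellow_b in the frame of tub between -0.04 and 0.04 m and y of yellow_b in the frame of tub between -0.066 and 0.066 m and x of yellow_c in the frame of tub between -0.04 and 0.04 m and y of yellow_c in the frame of tub between -0.066 and 0.066 m), for 0.2 s.
2. the lid is pressed home, level on the tub rim (z of lid in the frame of tub between 0.04 and 0.0485 m and horizontal distance between lid and tub below 0.008 m and angle between lid's own z axis and vertical below 0.02 rad and angle between the y axis of lid and the y axis of tub, either way round below 0.08 rad), for 0.2 s.
At the end, for the whole second after the job is handed in: Every bottle present stands upright (within 0.15 rad) on the tub floor; the lid sits on the tub within 2.5 mm of fully home, centred to 8 mm, level to 0.02 rad and in line with the tub; the meter lies flat on the drawer floor and the drawer is shut to within 8 mm; everything at rest (all of step 1 and all of step 2 and x of meter in the frame of drawer_floor between -0.08 and 0.14 m and y of meter in the frame of drawer_floor between -0.085 and 0.085 m and z of meter in the frame of drawer_floor between -0.005 and 0.01 m and angle between meter's own z axis and vertical below 0.15 rad and value of joint unit_drawer0 below 0.008 m and linear speed of each of blue_a, blue_b, blue_c, yellow_a, yellow_b, yellow_c, lid, meter below 0.02 m/s); the robot touches nothing.
It fails at once if the beaker is moved more than 3 cm or tipped (distance of beaker from where it was at the start of the episode above 0.03 m or angle between beaker's own z axis and vertical above 0.4 rad).
It fails at once if the stack of dishes is moved more than 3 cm or tipped (distance of dishes from where it was at the start of the episode above 0.03 m or angle between dishes's own z axis and vertical above 0.4 rad).
It fails at once if the wash bottle is moved more than 3 cm or tipped (distance of wash from where it was at the start of the episode above 0.03 m or angle between wash's own z axis and vertical above 0.4 rad).
Of blue_a, blue_b, blue_c, yellow_a, yellow_b, yellow_c only 4 to 6 are there at a start; the rules pass over those that are not, and their reading is None.
At some moment in a run one of blue_a, blue_b, blue_c, yellow_a, yellow_b, yellow_c, lid may be knocked a few centimetres aside while the robot is not near it.
It also fails if it takes over 210 s, if anything falls off the work surface, if the arm or the gripper's body presses on something with over 40 N, if the wrist force passes 120 N, or if a joint passes its speed limit or range.

### The arm

A 6-joint arm with a two-finger parallel gripper is mounted at the origin on the work surface. World frame = base frame: x ahead of the robot, y to its left, z up, the work surface at z = 0. Lengths are in m, angles in rad, forces in N, time in s.
With the tool pointing down it reaches from about 0.25 to 0.725 m from the base axis. Payload 4 kg.
Tool frame: the origin (TCP) lies midway between the tips of the shut fingers; the grasp point (between the pads) lies bot.pinch_z behind it (bot.pinch_z is the distance from the TCP to the grasp point, in m); z points along the fingers, y is the line along which they close (so a half turn about z gives the same grasp; the last joint's range is limited). The gripper opens to 85 mm and grips with 20 to 120 N. Pads are 22 mm wide; open, the fingers measure 114 mm over their backs; the gripper's body (76 mm by 85 mm) begins 54 mm behind the grasp point. The pads swing forward as they close: fully open they stand 13 mm farther back than shut.
Start: joints at [-1.152, 0.241, 0.005, 1.335, 0, 1.571], TCP at [0.203, -0.457, 0.231] pointing down, gripper open.
Joint ranges: [-2.72, 2.72], [-1.05, 1.87], [-1.09, 1.28], [-1.99, 2.15], [-1.42, 1.44], [-3.14, 3.14]. Speed limits (rad/s): [2.79, 2.79, 3.14, 3.14, 3.14, 3.14].

### API

Orientations are given as a unit quaternion [x, y, z, w].
In Python, from workcell import bot gives the robot as it stands.
- The arm moves only by the shell command python3 jog.py 'ROWS'. ROWS is a JSON list of rows, 1 to 10 of them, each of 7 numbers: a rotation vector rx, ry, rz in rad, then dx, dy, dz in m, then the finger opening in m; each row is the pose to reach, as a shift and turn from the pose commanded when the command began, along the tool's axes at that moment; what a row does not reach only later rows make up. A row lasts 1/8 s, in which the tool goes at most 0.0625 m and 0.188 rad, less where a joint would pass 70% of its speed; a pose out of reach is approached as far as the arm can. The fingers move at their own pace and stop on an object; the grip force is fixed at half the most. Time passes only in rows, so rows that do not move let the fingers close. It prints the time, the measured TCP pose, the force, the opening and the grip force at its end.
- bot.get_obs(): the state, without advancing time (a new reading comes with each control period).
- bot.camera(name): name is "scene" or "top"; returns the picture (384x512x3 uint8, red, green, blue); there is no depth.
- bot.calibration(name): a dict with "mtx" (3x3 intrinsics, pixels), "k1" (the pictures are not rectified: a ray, as slopes to the right and down, at radius r is drawn at 1 + k1 r^2 times it, then the intrinsics apply), "R" (3x3) and "t" (3): a world point X has camera coordinates R X + t. Camera axes: x right, y down, z forward; pixel columns grow to the right and rows downward; lengths in m; the calibration is good to about 2 mm. A picture is of the moment at which its call begins. calibration takes no time and is no camera call.
- bot.job_done(): hands the job in; it is judged then, once.
The state is a dict: "clock": time; "joint_pos": joint angles; "joint_vel": joint speeds; "tau": joint torques, N m; "eef_pos": TCP position; "tool_rot": TCP orientation; "ft_force": force on the tool from outside, world axes, zero at the start; "ft_torque": the same for the moment, N m; "grip_width": finger opening in m; "grasp_force": force on a finger pad.
Only numpy, scipy, OpenCV 4.12 (cv2) and the standard library are available. Lean on these libraries where they do the work, as an engineer would, in place of code of your own. Each camera call takes 0.05 s, during which the arm holds its last target. There are 200 camera calls.

## Working session

There is one attempt and no reset: what is moved stays moved. The work goes in short steps, Python scripts to look and compute and a shell command to move; the robot and the scene stay as the last step left them, time stands still between calls to the robot, and variables do not carry over. Pictures are saved under pics/ and viewed, at most 14 in all, crops included, and the job is handed in when it is done.

```bash
ls; mkdir -p pics
python3 - <<'E'
from workcell import bot
import cv2
for n in("scene","top"):
    cv2.imwrite(f"pics/{n}0.png",bot.camera(n)[:,:,::-1]); c=bot.calibration(n); print(n,c)
print(bot.get_obs(),bot.pinch_z)
E
```

```text
jog.py
pics
workcell.py
scene {'mtx': array([[480.45830014,   0.        , 263.68244122],
       [  0.        , 480.45830014, 188.99312144],
       [  0.        ,   0.        ,   1.        ]]), 'k1': -0.17265977723604378, 'R': array([[-0.67431444,  0.73815049, -0.02083017],
       [ 0.49965239,  0.43530834, -0.74890196],
       [-0.5437348 , -0.51540324, -0.66235335]]), 't': array([ 0.4289687 , -0.25910968,  1.90772461])}
top {'mtx': array([[449.32925331,   0.        , 260.97543556],
       [  0.        , 449.32925331, 198.00355786],
       [  0.        ,   0.        ,   1.        ]]), 'k1': -0.15222879236705789, 'R': array([[-0.01522925, -0.99982518, -0.01084804],
       [-0.98958424,  0.01662471, -0.14299179],
       [ 0.14314714,  0.00855739, -0.98966442]]), 't': array([0.00322619, 0.63876971, 1.56133997])}
{'clock': 0.1, 'joint_pos': array([-1.15199848e+00,  2.41338082e-01,  3.86979746e-03,  1.33520800e+00,
       -1.38752874e-06,  1.57080778e+00]), 'joint_vel': array([-0.00082446, -0.00259093,  0.00391022, -0.00121212, -0.00027208,
        0.00051169]), 'tau': array([-3.11975118e-04, -3.73138547e+01,  2.53009665e+01,  1.08446355e-02,
       -5.18372212e-05, -1.25397953e-06]), 'eef_pos': array([ 0.20310163, -0.45627444,  0.2305059 ]), 'tool_rot': array([ 9.78156796e-01,  2.07866299e-01, -1.96079368e-04, -9.19301703e-04]), 'ft_force': array([-1.45290609, -0.16869894,  0.2254783 ]), 'ft_torque': array([ 0.01665866, -0.01373315,  0.01117834]), 'grasp_force': 0.0, 'grip_width': 0.08504416524602364} 0.0187
```
View pics/scene0.png

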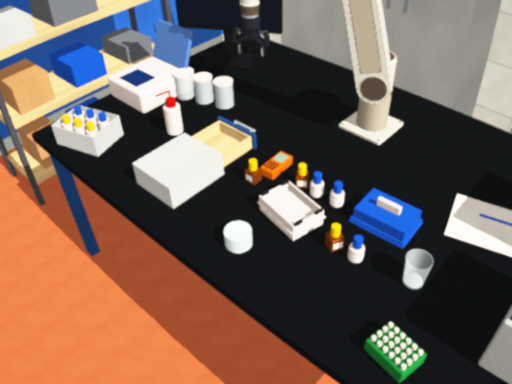

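View pics/top0.png

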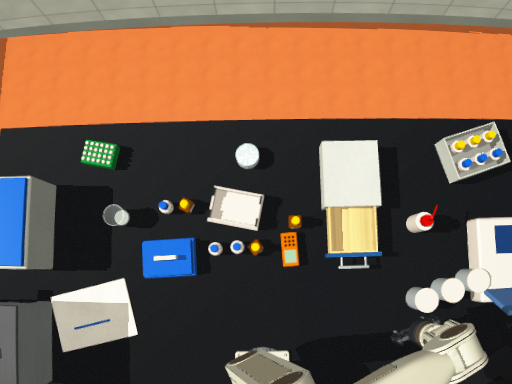

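The top view shows three blue caps (165,206), (215,248), (237,246) and three yellow caps (186,205), (257,247), (295,221). The tub is at (236,208), the lid at (169,257), the meter at (289,249), and the drawer is open at (352,235). The beaker is at (116,215), the dishes at (247,155) and the wash bottle at (420,221). The scene view shows the same objects, with the tub at (291,210).

Create h.py:
```python
from workcell import bot
import numpy as np, cv2
from scipy.spatial.transform import Rotation as Ro
C={n:bot.calibration(n) for n in("scene","top")}
def ray(n,p):
    c=C[n]; u=cv2.undistortPoints(np.array([[p]],float),c["mtx"],np.array([c["k1"],0,0,0.]))[0,0]
    return -c["R"].T@c["t"], c["R"].T@np.array([u[0],u[1],1.])
def plane(n,p,z):
    o,d=ray(n,p); return o+d*(z-o[2])/d[2]
def tri(pt,ps):
    (o,d),(q,e)=ray("top",pt),ray("scene",ps); d=d/np.linalg.norm(d);e=e/np.linalg.norm(e)
    s,t=np.linalg.lstsq(np.stack([d,-e],1),q-o,rcond=None)[0]
    a,b=o+s*d,q+t*e; return (a+b)/2,np.linalg.norm(a-b)
def proj(n,X):
    c=C[n]; return cv2.projectPoints(np.array([X],float),cv2.Rodrigues(c["R"])[0],c["t"],c["mtx"],np.array([c["k1"],0,0,0.]))[0][0,0]
HSV=dict(blue=((105,120,90),(125,255,255)),yellow=((20,150,150),(32,255,255)),amber=((8,120,60),(32,255,255)),orange=((5,180,150),(17,255,255)))
def mask(im,k): return cv2.inRange(cv2.cvtColor(im,cv2.COLOR_RGB2HSV),*[np.array(a) for a in HSV[k]])
def blobs(m,lo,hi):
    n,l,s,c=cv2.connectedComponentsWithStats(m); return [(c[i].round(1),s[i][4],l==i) for i in range(1,n) if lo<=s[i][4]<=hi]
def match(T,S,z0,z1):
    out=[]
    for t in T:
        best=min(((tri(t[0],s[0]),s) for s in S),key=lambda r:r[0][1]+10*(not z0<r[0][0][2]<z1))
        out.append((t,best[1],best[0]))
    return out
def caps(ims):
    r={}
    for k in("blue","yellow"):
        T=[b for b in blobs(mask(ims["top"],k),15,150) if 100<b[0][0]<400 and 170<b[0][1]<290]
        S=[b for b in blobs(mask(ims["scene"],k),20,300) if 200<b[0][0]<420 and b[0][1]>150]
        r[k]=match(T,S,.03,.11)
    return r
def look(): return {n:bot.camera(n) for n in("top","scene")}
```

Run:
```python
from h import *
ims=look(); r=caps(ims)
for k in r:
    for t,s,(X,e) in r[k]: print(k,t[0],t[1],s[0],s[1],X.round(3),round(e,4),plane("top",t[0],.080).round(3))
for n in ims:
    print(n,[(b[0],b[1]) for b in blobs(mask(ims[n],"orange"),60,900)],[(b[0],b[1]) for b in blobs(mask(ims[n],"blue"),300,4000)])
cv2.imwrite("pics/t1.png",cv2.resize(ims["top"][140:285,135:390,::-1],None,fx=3.1,fy=3.1,interpolation=cv2.INTER_CUBIC))
cv2.imwrite("pics/s1.png",cv2.resize(ims["scene"][115:270,190:435,::-1],None,fx=3.2,fy=3.2,interpolation=cv2.INTER_CUBIC))
```

```text
blue [162.6 204.8] 59 [357.7 240.6] 139 [0.616 0.343 0.069] 0.002 [0.615 0.34  0.08 ]
blue [236.2 246.2] 43 [317.3 176.5] 109 [0.467 0.083 0.068] 0.0025 [0.467 0.081 0.08 ]
blue [213.8 248. ] 46 [338.  186.1] 113 [0.461 0.161 0.068] 0.0034 [0.462 0.159 0.08 ]
yellow [183.5 203.3] 62 [335.5 229.6] 142 [0.621 0.269 0.067] 0.0021 [0.62  0.265 0.08 ]
yellow [295.1 220. ] 66 [252.9 164.2] 111 [ 0.555 -0.124  0.064] 0.0036 [ 0.555 -0.125  0.08 ]
yellow [255.1 246.6] 64 [302.1 168.7] 112 [0.464 0.017 0.064] 0.0027 [0.465 0.016 0.08 ]
top [(array([288.8, 246.3]), np.int32(348))] [(array([ 12.2, 220.4]), np.int32(2234)), (array([503.4, 238.6]), np.int32(439)), (array([169. , 257.8]), np.int32(1940)), (array([501.5, 298.4]), np.int32(453))]
scene [(array([272.8, 167.9]), np.int32(494))] [(array([169.7,  32.3]), np.int32(2770)), (array([75.2, 50.6]), np.int32(3812)), (array([ 69. , 188.8]), np.int32(580)), (array([386.8, 218.7]), np.int32(2450))]
```

View pics/t1.png

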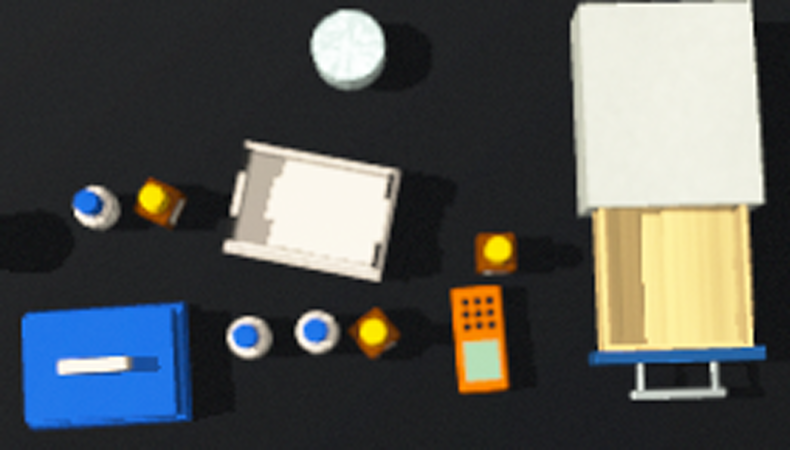

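View pics/s1.png

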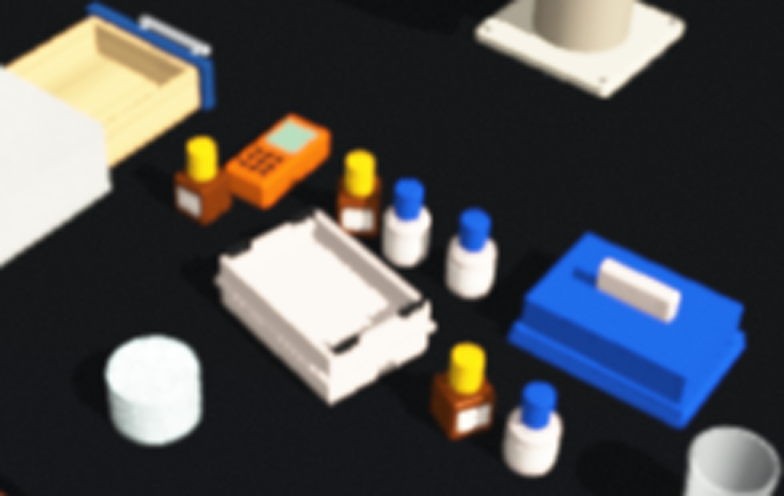

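The crops show the tub rim corners in the top crop at (246,141), (400,171), (381,281), (224,251), with seal pads on both short ends. The meter's corners are at (450,288), (500,286), (508,390), (459,392). The drawer front runs from (590,352) to (765,347) and the unit's front edge from (580,214) to (763,204). The amber bottles' yaws can be made out. The scene crop confirms which object is which.

Run:
```python
from h import *
ims=look()
T=lambda u,v:(135+u/3.1-.33,140+v/3.1-.33); S=lambda u,v:(190+u/3.2-.33,115+v/3.2-.33)
print("cam",ray("top",(0,0))[0].round(3))
def rect(P):
    P=np.array(P)[:,:2]; print("c",P.mean(0).round(4),[ (round(float(np.linalg.norm(P[i]-P[i-1])),3),round(float(np.degrees(np.arctan2(*(P[i]-P[i-1])[::-1]))),1)) for i in range(len(P))])
print("tub");tc=[(246,141),(400,171),(381,281),(224,251)]
rect([plane("top",T(*p),.06) for p in tc])
for a,b in zip(tc,[(331,354),(220,262),(317,212),(432,300)]): X,e=tri(T(*a),S(*b));print(X.round(3),round(e,4))
w=cv2.inRange(cv2.cvtColor(ims["top"],cv2.COLOR_RGB2HSV),np.array((0,0,90)),np.array((179,70,255)))
for b in blobs(w,30,3000):
    x,y=b[0]
    if 140<x<270 and 170<y<290:
        r=cv2.minAreaRect(cv2.findNonZero(b[2].astype(np.uint8))); q=cv2.boxPoints(r)
        print("white",b[0],b[1]); rect([plane("top",p,.06 if b[1]>400 else .086) for p in q])
ws=cv2.inRange(cv2.cvtColor(ims["scene"],cv2.COLOR_RGB2HSV),np.array((0,0,120)),np.array((179,70,255)))
print([(b[0],b[1]) for b in blobs(ws,30,3000) if 360<b[0][0]<420 and 190<b[0][1]<240])
L=max((b for b in blobs(mask(ims["top"],"blue"),300,4000) if 140<b[0][0]<200),key=lambda b:b[1])
r=cv2.minAreaRect(cv2.findNonZero(L[2].astype(np.uint8)));print("lid blue");rect([plane("top",p,.03) for p in cv2.boxPoints(r)])
print("bar clicks");rect([plane("top",T(*p),.086) for p in [(57,359),(130,356),(131,370),(58,374)]])
for a,b in [((57,359),(679,295)),((131,370),(605,262))]: X,e=tri(T(*a),S(*b));print(X.round(3),round(e,4))
print("meter");mc=[(450,288),(500,286),(508,390),(459,392)]
rect([plane("top",T(*p),.034) for p in mc])
for a,b in zip(mc,[(264,188),(229,160),(293,116),(330,130)]): X,e=tri(T(*a),S(*b));print(X.round(3),round(e,4))
print("front z77");print(*[plane("top",T(*p),.077).round(3) for p in [(590,357),(765,351)]])
print("handle",*[plane("top",T(*p),.052).round(3) for p in [(632,396),(725,392)]])
print("unitfront",*[plane("top",T(*p),.09).round(3) for p in [(582,212),(763,204)]])
print("drawer inner floor",*[plane("top",T(*p),.068).round(3) for p in [(598,349),(752,344),(748,208),(594,212)]])
print("tri handle",tri(T(632,396),S(208,52)),tri(T(725,392),S(143,18)))
for k in("yellow",):
    for t,s,(X,e) in caps(ims)[k]:
        for n,c in(("top",t[0]),("scene",s[0])):
            m=mask(ims[n],"amber"); B=min(blobs(m,30,900),key=lambda b:np.hypot(*(b[0]-c)))
            q=cv2.minAreaRect(cv2.findNonZero(B[2].astype(np.uint8)));print(n,c,B[1],q)
            if n=="top": rect([plane("top",p,.048) for p in cv2.boxPoints(q)])
```

```text
cam [ 0.409 -0.021  1.637]
tub
c [0.6038 0.0836] [(0.129, -11.3), (0.181, -102.1), (0.128, 169.4), (0.182, 78.3)]
[0.685 0.161 0.062] 0.0034
[ 0.648 -0.015  0.046] 0.006
[0.523 0.008 0.043] 0.0028
[0.56  0.186 0.056] 0.0002
white [235.5 207.7] 1881
c [0.6043 0.085 ] [(0.184, 78.3), (0.133, -10.8), (0.186, -102.0), (0.132, 168.3)]
white [167.  207.5] 104
c [0.6071 0.325 ] [(0.046, 60.1), (0.047, -29.5), (0.046, -120.1), (0.047, 150.4)]
white [236.9 246.6] 107
c [0.4657 0.0795] [(0.045, -0.4), (0.045, -90.8), (0.045, 179.4), (0.045, 89.2)]
white [215.3 248.6] 114
c [0.4598 0.1538] [(0.045, -0.1), (0.049, -90.7), (0.045, 179.7), (0.048, 89.3)]
white [164.8 257.4] 107
c [0.4307 0.3297] [(0.015, 4.4), (0.081, -86.6), (0.015, -175.9), (0.081, 93.4)]
[(array([389. , 205.2]), np.int32(260))]
lid blue
c [0.4307 0.3284] [(0.139, 4.1), (0.198, -87.3), (0.138, -176.6), (0.196, 93.1)]
bar clicks
c [0.431  0.3283] [(0.017, 4.4), (0.083, -88.1), (0.016, -175.6), (0.083, 92.7)]
[0.435 0.374 0.09 ] 0.0094
[0.424 0.29  0.074] 0.0037
meter
c [ 0.4559 -0.1046] [(0.119, 3.8), (0.058, -88.7), (0.119, -177
[... 818 characters left out ...]
9.6] 366 ((333.7756042480469, 236.6195068359375), (29.334075927734375, 19.416362762451172), 77.90524291992188)
top [295.1 220. ] 174 ((294.5, 221.0), (12.0, 13.0), 90.0)
c [ 0.5541 -0.1247] [(0.043, -1.3), (0.046, -91.0), (0.043, 178.5), (0.046, 89.0)]
scene [252.9 164.2] 853 ((269.2012939453125, 166.71971130371094), (27.657094955444336, 51.22404861450195), 76.86598205566406)
top [255.  246.7] 165 ((255.25001525878906, 246.75001525878906), (12.727920532226562, 13.435027122497559), 45.0)
c [0.4653 0.0158] [(0.045, 44.3), (0.047, -45.8), (0.045, -135.9), (0.047, 134.1)]
scene [302.1 168.7] 241 ((301.582763671875, 174.50692749023438), (12.872049331665039, 27.155874252319336), 4.763641834259033)
```

```bash
cat > plan.py <<'E'
# print tool-axis shifts: each arg "x,y,z,yawdeg" [prefix @ = stays relative to the same command start]
import sys; from h import *
o=bot.get_obs(); R=Ro.from_quat(o["tool_rot"]).as_matrix(); p=o["eef_pos"]; yaw=np.arctan2(R[1,0],R[0,0])
tilt=np.degrees(np.arccos(-R[2,2])); print("now",p.round(4),"yaw",np.degrees(yaw).round(1),"tilt",tilt.round(2),"t",o["clock"],"g",round(o["grip_width"],4))
for a in sys.argv[1:]:
    x,y,z,w=map(float,a.lstrip("@").split(",")); d=np.array([x,y,z])-p
    v=[np.cos(yaw)*d[0]+np.sin(yaw)*d[1],np.sin(yaw)*d[0]-np.cos(yaw)*d[1],-d[2]]; rz=-(np.radians(w)-yaw)
    print(a,"rz %.3f d"%rz,np.round(v,4),"rows %.1f"%max(np.linalg.norm(d)/.0625,abs(rz)/.188))
    if not a.startswith("@"): p=np.array([x,y,z]); yaw=np.radians(w)
E
python3 - <<'E'
from h import *
S=lambda u,v:(190+u/3.2-.33,115+v/3.2-.33);T=lambda u,v:(135+u/3.1-.33,140+v/3.1-.33)
P=np.array([plane("scene",S(*p),.068) for p in[(238,245),(303,217),(409,303),(343,345)]]);print(P.round(3),P.mean(0).round(4))
print(plane("top",T(390,187),.068),plane("top",T(377,254),.068))
v=P[2]-P[1]+P[3]-P[0];print(np.degrees(np.arctan2(-v[0],v[1])))
E
python3 plan.py @.456,-.105,.12,3 @.456,-.105,.001,3
```

```text
[[0.634 0.001 0.068]
 [0.559 0.022 0.068]
 [0.588 0.179 0.068]
 [0.672 0.167 0.068]] [0.6133 0.0922 0.068 ]
[ 0.62849229 -0.00532486  0.068     ] [0.55230246 0.0105159  0.068     ]
-11.79089313715379
now [ 0.2032 -0.4566  0.231 ] yaw 24.0 tilt 0.04 t 0.3 g 0.0853
@.456,-.105,.12,3 rz 0.366 d [ 0.3739 -0.2184  0.111 ] rows 7.2
@.456,-.105,.001,3 rz 0.366 d [ 0.3739 -0.2184  0.23  ] rows 7.8
```

```bash
python3 jog.py '[[0,0,0.366,0.374,-0.2185,0.11,0.085],[0,0,0.366,0.374,-0.2185,0.11,0.085],[0,0,0.366,0.374,-0.2185,0.11,0.085],[0,0,0.366,0.374,-0.2185,0.11,0.085],[0,0,0.366,0.374,-0.2185,0.11,0.085],[0,0,0.366,0.374,-0.2185,0.11,0.085],[0,0,0.366,0.374,-0.2185,0.11,0.085],[0,0,0.366,0.374,-0.2185,0.11,0.085],[0,0,0.366,0.374,-0.2185,0.17,0.085],[0,0,0.366,0.374,-0.2185,0.2,0.085]]'; python3 plan.py @.456,-.105,.001,3; python3 -c "
from h import *
cv2.imwrite('pics/m1.png',cv2.resize(bot.camera('scene')[100:250,180:380,::-1],None,fx=3,fy=3))"
```

```text
clock: 1.55
eef_pos: [0.4548, -0.1041, 0.029]
tool_rot: [1.0, 0.027, -0.001, -0.0]
ft_force: [-0.8, -1.0, -0.2]
grip_width: 0.085
grasp_force: 0.0
now [ 0.4548 -0.1041  0.029 ] yaw 3.1 tilt 0.17 t 1.55 g 0.085
@.456,-.105,.001,3 rz 0.002 d [0.0011 0.001  0.028 ] rows 0.4
```

View pics/m1.png

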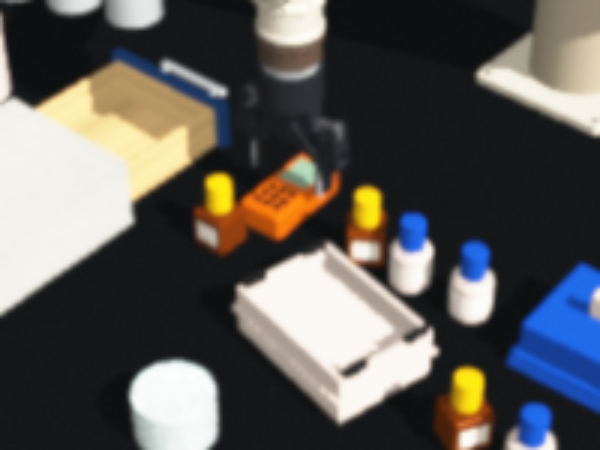

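The fingers straddle the meter at about (300,180) in the crop, so I'll lower, close and lift.

```bash
python3 jog.py '[[0,0,0,0,0.001,0.027,0.085],[0,0,0,0,0.001,0.027,0.085],[0,0,0,0,0.001,0.027,0.05],[0,0,0,0,0.001,0.027,0.05],[0,0,0,0,0.001,0.027,0.05],[0,0,0,0,0.001,0.027,0.05],[0,0,0,0,0.001,-0.03,0.05],[0,0,0,0,0.001,-0.09,0.05],[0,0,0,0,0.001,-0.12,0.05],[0,0,0,0,0.001,-0.12,0.05]]';  python3 plan.py .513,-.325,.15,1 .513,-.325,.05,1 .513,-.325,.025,1
```

```text
clock: 2.85
eef_pos: [0.4582, -0.1066, 0.1541]
tool_rot: [1.0, 0.026, 0.003, 0.001]
ft_force: [0.1, 0.8, -2.6]
grip_width: 0.0548
grasp_force: 65.7
now [ 0.4582 -0.1066  0.1541] yaw 3.0 tilt 0.39 t 2.85 g 0.0548
.513,-.325,.15,1 rz 0.035 d [0.0432 0.221  0.0041] rows 3.6
.513,-.325,.05,1 rz -0.000 d [0.  0.  0.1] rows 1.6
.513,-.325,.025,1 rz -0.000 d [0.    0.    0.025] rows 0.4
```

```bash
python3 jog.py '[[0,0,0.035,0.043,0.221,0.004,0.05],[0,0,0.035,0.043,0.221,0.004,0.05],[0,0,0.035,0.043,0.221,0.004,0.05],[0,0,0.035,0.043,0.221,0.004,0.05],[0,0,0.035,0.043,0.221,0.004,0.05],[0,0,0.035,0.043,0.221,0.05,0.05],[0,0,0.035,0.043,0.221,0.05,0.05]]';  python3 plan.py @.513,-.325,.05,1 @.513,-.325,.0235,1;python3 -c "
from h import *
ims=look()
a=cv2.resize(ims['scene'][90:220,150:310,::-1],None,fx=2.4,fy=2.4);b=cv2.resize(ims['top'][160:290,300:400,::-1],None,fx=2.4,fy=2.4)
cv2.imwrite('pics/m2.png',np.hstack([a,b]))"
```

```text
clock: 3.72
eef_pos: [0.5064, -0.321, 0.0958]
tool_rot: [1.0, 0.009, -0.005, -0.004]
ft_force: [0.5, 0.6, -2.5]
grip_width: 0.0552
grasp_force: 65.5
now [ 0.5064 -0.321   0.0958] yaw 1.1 tilt 0.76 t 3.725 g 0.0552
@.513,-.325,.05,1 rz 0.001 d [0.0065 0.0041 0.0458] rows 0.7
@.513,-.325,.0235,1 rz 0.001 d [0.0065 0.0041 0.0723] rows 1.2
```

View pics/m2.png

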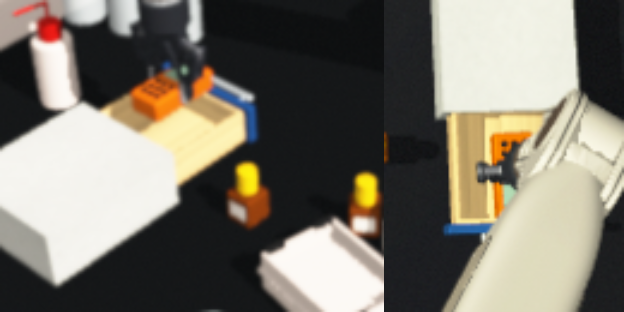

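The meter hangs over the open drawer, clear of the unit's front edge at crop (515,112). I'll settle and re-read before lowering.

```bash
python3 jog.py '[[0,0,0,0,0,0,0.05],[0,0,0,0,0,0,0.05]]';  python3 plan.py @.513,-.325,.05,1 @.513,-.325,.0235,1
```

```text
clock: 4.08
eef_pos: [0.5118, -0.3248, 0.1031]
tool_rot: [1.0, 0.009, 0.001, 0.001]
ft_force: [-0.5, 0.1, -2.6]
grip_width: 0.0551
grasp_force: 65.5
now [ 0.5118 -0.3248  0.1031] yaw 1.0 tilt 0.17 t 4.075 g 0.0551
@.513,-.325,.05,1 rz 0.001 d [0.0012 0.0002 0.0531] rows 0.8
@.513,-.325,.0235,1 rz 0.001 d [0.0012 0.0002 0.0796] rows 1.3
```

```bash
python3 jog.py '[[0,0,0,0.001,0,0.05,0.05],[0,0,0,0.001,0,0.065,0.05],[0,0,0,0.001,0,0.074,0.05],[0,0,0,0.001,0,0.078,0.05],[0,0,0,0.001,0,0.079,0.05],[0,0,0,0.001,0,0.079,0.05]]'; python3 plan.py
```

```text
clock: 4.82
eef_pos: [0.5157, -0.3242, 0.0281]
tool_rot: [1.0, 0.009, 0.004, 0.0]
ft_force: [0.6, 6.9, 15.7]
grip_width: 0.0546
grasp_force: 67.8
now [ 0.5157 -0.3242  0.0281] yaw 1.1 tilt 0.51 t 4.825 g 0.0546
```

It is on the floor. Next I release, lift, and move to the front of the handle.

```bash
python3 jog.py '[[0,0,0,0,0,-0.003,0.075],[0,0,0,0,0,-0.003,0.078],[0,0,0,0,0,-0.003,0.078],[0,0,0,0,0,-0.06,0.078],[0,0,0,0,0,-0.12,0.078],[0,0,0,-0.06,0,-0.12,0.04],[0,0,0,-0.12,0,-0.12,0],[0,0,0,-0.175,0,-0.12,0],[0,0,0,-0.175,0,-0.12,0],[0,0,0,-0.175,0,-0.12,0]]'; python3 plan.py @.345,-.328,.035,1
python3 - <<'E'
from h import *
ims=look()
for n in ims: print(n,[(b[0],b[1]) for b in blobs(mask(ims[n],"orange"),60,900)])
t=[b for b in blobs(mask(ims["top"],"orange"),60,900)]
if t: print(plane("top",t[0][0],.056))
a=cv2.resize(ims['scene'][90:220,150:310,::-1],None,fx=2.4,fy=2.4);b=cv2.resize(ims['top'][160:290,300:400,::-1],None,fx=2.4,fy=2.4)
cv2.imwrite('pics/m3.png',np.hstack([a,b]))
E
```

```text
clock: 6.08
eef_pos: [0.3374, -0.3283, 0.1426]
tool_rot: [1.0, 0.009, 0.001, 0.0]
ft_force: [0.3, 0.1, 0.5]
grip_width: -0.0
grasp_force: 0.0
now [ 0.3374 -0.3283  0.1426] yaw 1.0 tilt 0.09 t 6.075 g -0.0
@.345,-.328,.035,1 rz -0.000 d [ 7.600e-03 -1.000e-04  1.076e-01] rows 1.7
top [(array([350.1, 229.2]), np.int32(358))]
scene [(array([223.3, 143.2]), np.int32(256)), (array([256.3, 174.5]), np.int32(72))]
[ 0.52056763 -0.32044867  0.056     ]
```

View pics/m3.png

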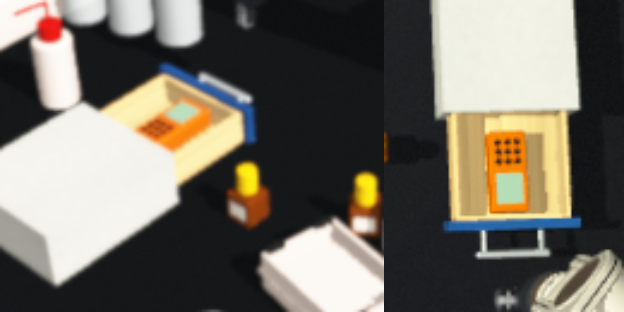

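The meter lies flat in the drawer at crop (507,172). Now I push the handle.

```bash
python3 jog.py '[[0,0,0,0,0,0.06,0],[0,0,0,0,0,0.105,0],[0,0,0,0,0,0.105,0],[0,0,0,0.03,0,0.105,0],[0,0,0,0.06,0,0.105,0],[0,0,0,0.09,0,0.105,0],[0,0,0,0.12,0,0.105,0],[0,0,0,0.15,0,0.105,0],[0,0,0,0.165,0,0.105,0],[0,0,0,0.17,0,0.105,0]]'; python3 jog.py '[[0,0,0,0.005,0,0,0],[0,0,0,0.01,0,0,0],[0,0,0,0.015,0,0,0],[0,0,0,0.018,0,0,0],[0,0,0,0.018,0,0,0]]';python3 - <<'E'
from h import *
im=bot.camera("top"); cv2.imwrite('pics/d1.png',cv2.resize(im[130:290,290:410,::-1],None,fx=3.2,fy=3.2))
E
```

```text
clock: 7.42
eef_pos: [0.5093, -0.325, 0.0393]
tool_rot: [1.0, 0.01, 0.001, 0.001]
ft_force: [-1.7, 0.0, 0.8]
grip_width: -0.0001
grasp_force: 0.6
clock: 8.05
eef_pos: [0.5252, -0.3242, 0.0372]
tool_rot: [1.0, 0.009, 0.0, -0.0]
ft_force: [-0.3, -0.1, 0.4]
grip_width: -0.0002
grasp_force: 0.0
```

View pics/d1.png

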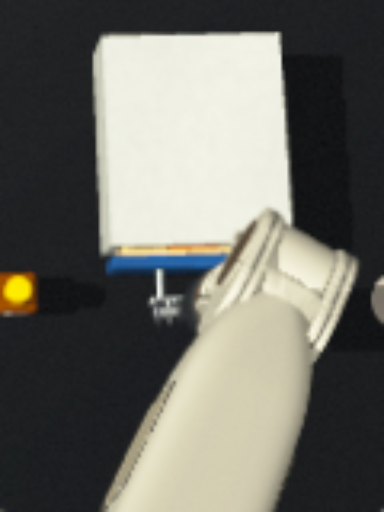

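The drawer is nearly shut, with a gap strip of about 2.5 px (roughly 8 mm) at crop y 250. I keep pushing until it resists.

```bash
python3 jog.py '[[0,0,0,0.005,0,0,0],[0,0,0,0.01,0,0,0],[0,0,0,0.014,0,0,0],[0,0,0,0.018,0,0,0],[0,0,0,0.018,0,0,0]]'; python3 plan.py
```

```text
clock: 8.72
eef_pos: [0.5348, -0.324, 0.037]
tool_rot: [1.0, 0.007, -0.008, -0.0]
ft_force: [-21.6, -1.2, 13.5]
grip_width: 0.0001
grasp_force: 10.4
now [ 0.5348 -0.324   0.037 ] yaw 0.9 tilt 0.91 t 8.725 g 0.0001
```

```bash
python3 jog.py '[[0,0,0,-0.03,0,0,0],[0,0,0,-0.05,0,0,0],[0,0,0,-0.05,0,-0.06,0.03],[0,0,0,-0.05,0,-0.13,0.06],[0,0,0,-0.05,0,-0.13,0.06],[0,0,0,-0.05,0,-0.13,0.06]]'; python3 plan.py @.555,-.124,.16,89 .555,-.124,.061,89
python3 - <<'E'
from h import *
r=caps(look())
for k in r:
    for t,s,(X,e) in r[k]: print(k,t[0],s[0],X.round(3),round(e,4),plane("top",t[0],.078).round(3))
E
```

```text
clock: 9.48
eef_pos: [0.4937, -0.325, 0.1682]
tool_rot: [1.0, 0.009, 0.001, 0.001]
ft_force: [-0.7, -0.3, -1.3]
grip_width: 0.0595
grasp_force: 0.0
now [ 0.4937 -0.325   0.1682] yaw 1.0 tilt 0.15 t 9.475 g 0.0595
@.555,-.124,.16,89 rz -1.535 d [ 0.0649 -0.1999  0.0082] rows 8.2
.555,-.124,.061,89 rz -1.535 d [ 0.0649 -0.1999  0.1072] rows 8.2
blue [162.6 204.8] [357.7 240.6] [0.616 0.343 0.069] 0.002 [0.616 0.341 0.078]
blue [236.2 246.2] [317.3 176.5] [0.467 0.083 0.068] 0.0025 [0.467 0.081 0.078]
blue [213.8 248. ] [338.  186.1] [0.461 0.161 0.068] 0.0034 [0.462 0.159 0.078]
yellow [183.5 203.4] [335.5 229.6] [0.62  0.269 0.067] 0.0019 [0.619 0.266 0.078]
yellow [295.1 220.1] [252.9 164.2] [ 0.555 -0.125  0.064] 0.0034 [ 0.554 -0.125  0.078]
yellow [255.  246.7] [302.1 168.7] [0.464 0.017 0.064] 0.0022 [0.464 0.016 0.078]
```

```bash
python3 jog.py '[[0,0,-1.535,0.065,-0.2,0.008,0.06],[0,0,-1.535,0.065,-0.2,0.008,0.06],[0,0,-1.535,0.065,-0.2,0.008,0.06],[0,0,-1.535,0.065,-0.2,0.008,0.06],[0,0,-1.535,0.065,-0.2,0.008,0.06],[0,0,-1.535,0.065,-0.2,0.008,0.06],[0,0,-1.535,0.065,-0.2,0.008,0.06],[0,0,-1.535,0.065,-0.2,0.008,0.06],[0,0,-1.535,0.065,-0.2,0.008,0.06],[0,0,-1.535,0.065,-0.2,0.008,0.06]]'; python3 jog.py '[[0,0,0,0,0,0.05,0.06],[0,0,0,0,0,0.05,0.06]]'; python3 plan.py @.555,-.125,.061,89;python3 - <<'E'
from h import *
im=bot.camera("scene"); cv2.imwrite('pics/b1.png',cv2.resize(im[110:210,200:330,::-1],None,fx=3.6,fy=3.6))
E
```

```text
clock: 10.82
eef_pos: [0.5536, -0.1235, 0.158]
tool_rot: [0.714, 0.7, -0.001, -0.001]
ft_force: [0.3, -0.1, 0.2]
grip_width: 0.0601
grasp_force: 0.0
clock: 11.08
eef_pos: [0.5505, -0.1229, 0.1054]
tool_rot: [0.714, 0.7, -0.003, -0.004]
ft_force: [-1.3, -0.1, -0.0]
grip_width: 0.0601
grasp_force: 0.0
now [ 0.5505 -0.1229  0.1054] yaw 88.9 tilt 0.56 t 11.075 g 0.0601
@.555,-.125,.061,89 rz -0.002 d [-0.002   0.0046  0.0444] rows 0.7
```

View pics/b1.png

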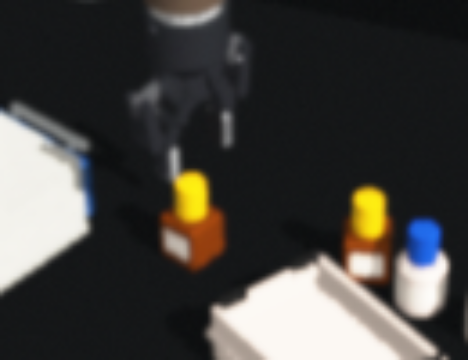

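The open fingers are centred above the yellow cap at crop (192,195). I descend, grip and lift.

```bash
python3 jog.py '[[0,0,0,-0.001,0,0.04,0.06],[0,0,0,-0.001,0,0.047,0.06],[0,0,0,-0.001,0,0.047,0.02],[0,0,0,-0.001,0,0.047,0.02],[0,0,0,-0.001,0,0.047,0.02],[0,0,0,-0.001,0,0.047,0.02]]'; python3 plan.py; python3 jog.py '[[0,0,0,-0,0,-0.06,0.02],[0,0,0,0,0,-0.12,0.02],[0,0,0,0,0,-0.12,0.02],[0,0,0,0,0,-0.12,0.02]]'; python3 plan.py .622,.0267,.18,78.4 @.622,.0267,.069,78.4
```

```text
clock: 11.88
eef_pos: [0.5559, -0.1251, 0.0645]
tool_rot: [0.713, 0.701, 0.001, 0.002]
ft_force: [-0.2, -0.3, 5.7]
grip_width: 0.0258
grasp_force: 59.6
now [ 0.5559 -0.1251  0.0645] yaw 89.0 tilt 0.24 t 11.875 g 0.0258
clock: 12.38
eef_pos: [0.5538, -0.1246, 0.1821]
tool_rot: [0.713, 0.701, -0.0, -0.0]
ft_force: [0.5, -0.7, -1.9]
grip_width: 0.026
grasp_force: 59.7
now [ 0.5538 -0.1246  0.1821] yaw 89.0 tilt 0.02 t 12.375 g 0.026
.622,.0267,.18,78.4 rz 0.184 d [0.1525 0.0654 0.0021] rows 2.7
@.622,.0267,.069,78.4 rz -0.000 d [0.    0.    0.111] rows 1.8
```

```bash
python3 jog.py '[[0,0,0.184,0.1525,0.0655,0.002,0.02],[0,0,0.184,0.1525,0.0655,0.002,0.02],[0,0,0.184,0.1525,0.0655,0.002,0.02],[0,0,0.184,0.1525,0.0655,0.002,0.02],[0,0,0.184,0.1525,0.0655,0.002,0.02],[0,0,0.184,0.1525,0.0655,0.002,0.02]]'; python3 plan.py @.622,.0267,.071,78.4;python3 - <<'E'
from h import *
im=look(); a=cv2.resize(im["scene"][110:260,210:370,::-1],None,fx=2.5,fy=2.5);b=cv2.resize(im["top"][130:280,190:350,::-1],None,fx=2.5,fy=2.5)
cv2.imwrite('pics/b2.png',np.hstack([a,b]))
E
```

```text
clock: 13.12
eef_pos: [0.6215, 0.0253, 0.1794]
tool_rot: [0.775, 0.632, -0.001, -0.001]
ft_force: [-0.3, 0.5, -1.0]
grip_width: 0.0258
grasp_force: 59.6
now [0.6215 0.0253 0.1794] yaw 78.3 tilt 0.12 t 13.125 g 0.0258
@.622,.0267,.071,78.4 rz -0.001 d [0.0014 0.0002 0.1084] rows 1.7
```

View pics/b2.png

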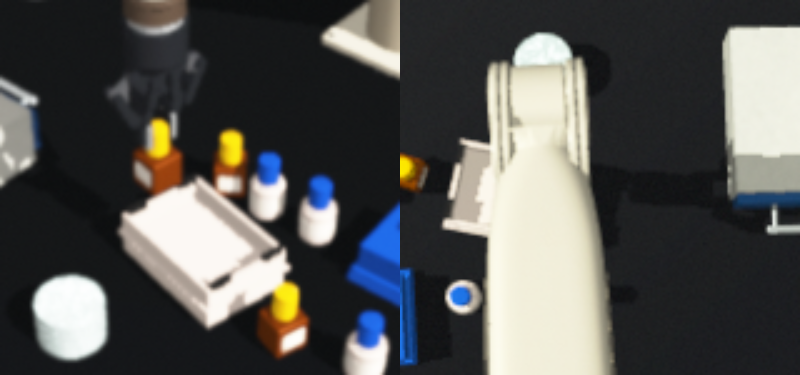

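The amber bottle hangs upright over the tub's near-left end at crop (157,165), square to the walls. I lower it in two steps.

```bash
python3 jog.py '[[0,0,0,0.001,0,0.045,0.02],[0,0,0,0.001,0,0.065,0.02],[0,0,0,0.001,0,0.08,0.02],[0,0,0,0.001,0,0.095,0.02],[0,0,0,0.001,0,0.103,0.02],[0,0,0,0.001,0,0.108,0.02],[0,0,0,0.001,0,0.108,0.02]]'; python3 plan.py
```

```text
clock: 14.1
eef_pos: [0.6227, 0.0276, 0.0723]
tool_rot: [0.775, 0.632, 0.0, 0.0]
ft_force: [0.9, -0.1, -0.5]
grip_width: 0.0259
grasp_force: 59.7
now [0.6227 0.0276 0.0723] yaw 78.4 tilt 0.0 t 14.1 g 0.0259
```

```bash
python3 jog.py '[[0,0,0,0,0,0.002,0.02],[0,0,0,0,0,0.002,0.02],[0,0,0,0,0,0.002,0.044],[0,0,0,0,0,0.002,0.044],[0,0,0,0,0,-0.05,0.044],[0,0,0,0,0,-0.11,0.06],[0,0,0,0,0,-0.11,0.06],[0,0,0,0,0,-0.11,0.06]]'; python3 plan.py @.465,.016,.16,45 .465,.0165,.064,45
python3 - <<'E'
from h import *
r=caps(look())
for k in r:
    for t,s,(X,e) in r[k]: print(k,t[0],s[0],X.round(3),round(e,4),plane("top",t[0],.078).round(3))
E
```

```text
clock: 15.1
eef_pos: [0.6226, 0.0276, 0.1825]
tool_rot: [0.775, 0.632, 0.0, 0.0]
ft_force: [0.5, 0.4, -0.7]
grip_width: 0.0599
grasp_force: 0.0
now [0.6226 0.0276 0.1825] yaw 78.4 tilt 0.04 t 15.1 g 0.0599
@.465,.016,.16,45 rz 0.583 d [-0.043  -0.1521  0.0225] rows 3.1
.465,.0165,.064,45 rz 0.583 d [-0.0425 -0.1522  0.1185] rows 3.2
blue [162.6 204.8] [357.7 240.6] [0.616 0.343 0.069] 0.002 [0.616 0.341 0.078]
blue [213.8 248. ] [338.  186.1] [0.461 0.161 0.068] 0.0034 [0.462 0.159 0.078]
yellow [190.6 196.7] [324.  230.4] [0.644 0.244 0.065] 0.0029 [0.643 0.241 0.078]
```

```bash
python3 jog.py '[[0,0,0.583,-0.043,-0.152,0.022,0.06],[0,0,0.583,-0.043,-0.152,0.022,0.06],[0,0,0.583,-0.043,-0.152,0.022,0.06],[0,0,0.583,-0.043,-0.152,0.022,0.06],[0,0,0.583,-0.043,-0.152,0.075,0.06],[0,0,0.583,-0.043,-0.152,0.075,0.06],[0,0,0.583,-0.043,-0.152,0.075,0.06]]'; python3 plan.py @.465,.0165,.065,45
python3 - <<'E'
from h import *
im=look(); S=blobs(mask(im["scene"],"yellow"),20,300);print([b[0] for b in S]); print(proj("scene",[.465,.0165,.0675]))
E
```

```text
clock: 16.08
eef_pos: [0.466, 0.016, 0.1077]
tool_rot: [0.924, 0.383, -0.0, -0.0]
ft_force: [-0.2, -0.9, -0.7]
grip_width: 0.0603
grasp_force: 0.0
now [0.466  0.016  0.1077] yaw 45.0 tilt 0.01 t 16.075 g 0.0603
@.465,.0165,.065,45 rz 0.001 d [-0.0003 -0.001   0.0427] rows 0.7
[array([ 65.5, 118.9]), array([ 77.5, 122.3]), array([ 89.7, 125.9]), array([302.1, 168.7]), array([272.9, 192.7]), array([324. , 230.4])]
[301.48164152 167.98268685]
```

```bash
python3 jog.py '[[0,0,0,0,-0.001,0.035,0.06],[0,0,0,0,-0.001,0.043,0.06],[0,0,0,0,-0.001,0.043,0.02],[0,0,0,0,-0.001,0.043,0.02],[0,0,0,0,-0.001,0.043,0.02],[0,0,0,0,-0.001,0.043,0.02]]'; python3 jog.py '[[0,0,0,0,0,-0.06,0.02],[0,0,0,0,0,-0.12,0.02],[0,0,0,0,0,-0.12,0.02],[0,0,0,0,0,-0.12,0.02]]'; python3 plan.py .5692,.0375,.18,78.4 @.5692,.0375,.071,78.4
python3 - <<'E'
from h import *
print(plane("scene",(272.9,192.7),.0735))
E
```

```text
clock: 16.92
eef_pos: [0.4657, 0.0168, 0.0658]
tool_rot: [0.924, 0.383, 0.001, 0.0]
ft_force: [-0.9, 0.5, 5.9]
grip_width: 0.026
grasp_force: 59.2
clock: 17.42
eef_pos: [0.4639, 0.0166, 0.1839]
tool_rot: [0.924, 0.383, -0.0, -0.0]
ft_force: [-0.5, -0.5, -1.3]
grip_width: 0.026
grasp_force: 60.1
now [0.4639 0.0166 0.1839] yaw 45.0 tilt 0.02 t 17.425 g 0.026
.5692,.0375,.18,78.4 rz -0.583 d [0.0892 0.0597 0.0039] rows 3.1
@.5692,.0375,.071,78.4 rz -0.000 d [0.    0.    0.109] rows 1.7
[0.62499371 0.0309512  0.0735    ]
```

```bash
python3 jog.py '[[0,0,-0.583,0.089,0.06,0.004,0.02],[0,0,-0.583,0.089,0.06,0.004,0.02],[0,0,-0.583,0.089,0.06,0.004,0.02],[0,0,-0.583,0.089,0.06,0.004,0.02],[0,0,-0.583,0.089,0.06,0.004,0.02],[0,0,-0.583,0.089,0.06,0.004,0.02]]'; python3 plan.py;python3 jog.py '[[0,0,0,0,0,0.045,0.02],[0,0,0,0,0,0.065,0.02],[0,0,0,0,0,0.08,0.02],[0,0,0,0,0,0.095,0.02],[0,0,0,0,0,0.103,0.02],[0,0,0,0,0,0.107,0.02],[0,0,0,0,0,0.107,0.02]]'; python3 plan.py
```

```text
clock: 18.18
eef_pos: [0.5691, 0.0371, 0.1801]
tool_rot: [0.775, 0.632, -0.0, -0.0]
ft_force: [-0.1, 0.5, -1.6]
grip_width: 0.0263
grasp_force: 60.0
now [0.5691 0.0371 0.1801] yaw 78.3 tilt 0.04 t 18.175 g 0.0263
clock: 19.05
eef_pos: [0.5699, 0.0372, 0.0734]
tool_rot: [0.775, 0.632, 0.0, 0.0]
ft_force: [0.1, -0.1, -2.3]
grip_width: 0.0259
grasp_force: 62.1
now [0.5699 0.0372 0.0734] yaw 78.4 tilt 0.01 t 19.05 g 0.0259
```

```bash
python3 jog.py '[[0,0,0,0,0,0.002,0.02],[0,0,0,0,0,0.002,0.02],[0,0,0,0,0,0.002,0.044],[0,0,0,0,0,0.002,0.044],[0,0,0,0,0,-0.05,0.044],[0,0,0,0,0,-0.11,0.06],[0,0,0,0,0,-0.11,0.06],[0,0,0,0,0,-0.11,0.06]]'; python3 plan.py @.466,.082,.16,78.4 @.466,.082,.105,78.4
python3 - <<'E'
from h import *
im=look()
for k in("blue","yellow"):print(k,[(b[0],plane("scene",b[0],.0675).round(3)) for b in blobs(mask(im["scene"],k),20,300) if b[0][0]>200 and b[0][1]>140])
print(proj("scene",[.5699,.0372,.0735]))
E
```

```text
clock: 20.05
eef_pos: [0.5697, 0.0372, 0.1834]
tool_rot: [0.775, 0.632, 0.0, 0.0]
ft_force: [-1.1, -0.3, -0.7]
grip_width: 0.06
grasp_force: 0.0
now [0.5697 0.0372 0.1834] yaw 78.4 tilt 0.03 t 20.05 g 0.06
@.466,.082,.16,78.4 rz 0.000 d [ 0.0231 -0.1105  0.0234] rows 1.8
@.466,.082,.105,78.4 rz 0.000 d [ 0.0231 -0.1105  0.0784] rows 2.2
blue [(array([317.3, 176.5]), array([0.465, 0.083, 0.068])), (array([338. , 186.1]), array([0.46 , 0.162, 0.068])), (array([496. , 219.5]), array([0.264, 0.622, 0.068])), (array([357.7, 240.6]), array([0.614, 0.343, 0.068]))]
yellow [(array([285.9, 186. ]), array([0.569, 0.037, 0.068])), (array([273.4, 192.6]), array([0.619, 0.027, 0.068])), (array([324. , 230.4]), array([0.645, 0.246, 0.068]))]
[285.84585077 184.84685129]
```

```bash
python3 jog.py '[[0,0,0,0.023,-0.11,0.023,0.06],[0,0,0,0.023,-0.11,0.023,0.06],[0,0,0,0.023,-0.11,0.05,0.06],[0,0,0,0.023,-0.11,0.09,0.06],[0,0,0,0.023,-0.11,0.118,0.06],[0,0,0,0.023,-0.11,0.118,0.06],[0,0,0,0.023,-0.11,0.118,0.02],[0,0,0,0.023,-0.11,0.118,0.02],[0,0,0,0.023,-0.11,0.118,0.02],[0,0,0,0.023,-0.11,0.118,0.02]]'; python3 jog.py '[[0,0,0,0,0,-0.06,0.02],[0,0,0,0,0,-0.12,0.02],[0,0,0,0,0,-0.12,0.02],[0,0,0,0,0,-0.12,0.02]]'; python3 plan.py .5801,.0904,.18,78.4
python3 - <<'E'
from h import *
print(tri(*[min((b[0] for b in blobs(mask(im,"blue"),20,300)),key=lambda c:np.hypot(*(c-proj(n,[.466,.082,.18])))) for n,im in look().items()]))
E
```

```text
clock: 21.4
eef_pos: [0.468, 0.082, 0.0666]
tool_rot: [0.775, 0.632, 0.001, 0.001]
ft_force: [0.2, -0.4, 6.1]
grip_width: 0.0258
grasp_force: 59.5
clock: 21.9
eef_pos: [0.4659, 0.0817, 0.1847]
tool_rot: [0.775, 0.632, -0.0, -0.0]
ft_force: [-1.2, -0.5, -2.1]
grip_width: 0.0259
grasp_force: 60.1
now [0.4659 0.0817 0.1847] yaw 78.4 tilt 0.06 t 21.9 g 0.0259
.5801,.0904,.18,78.4 rz 0.000 d [0.0314 0.1101 0.0047] rows 1.8
(array([0.60754546, 0.24296522, 0.3453333 ]), np.float64(0.08934490519837472))
```

```bash
python3 jog.py '[[0,0,0,0.0315,0.11,0.004,0.02],[0,0,0,0.0315,0.11,0.004,0.02],[0,0,0,0.0315,0.11,0.004,0.02],[0,0,0,0.0315,0.11,0.004,0.02],[0,0,0,0.0315,0.11,0.05,0.02],[0,0,0,0.0315,0.11,0.07,0.02],[0,0,0,0.0315,0.11,0.09,0.02],[0,0,0,0.0315,0.11,0.105,0.02],[0,0,0,0.0315,0.11,0.111,0.02],[0,0,0,0.0315,0.11,0.111,0.02]]'; python3 plan.py;python3 jog.py '[[0,0,0,0,0,0.002,0.02],[0,0,0,0,0,0.002,0.02],[0,0,0,0,0,0.002,0.044],[0,0,0,0,0,0.002,0.044],[0,0,0,0,0,-0.05,0.044],[0,0,0,0,0,-0.11,0.06],[0,0,0,0,0,-0.11,0.06],[0,0,0,0,0,-0.11,0.06]]';  python3 plan.py @.461,.160,.16,78.4
python3 - <<'E'
from h import *
im=look()
for k in("blue","yellow"):print(k,[(b[0],plane("scene",b[0],.0675).round(3)) for b in blobs(mask(im["scene"],k),20,300) if b[0][0]>200 and b[0][1]>140])
E
```

```text
clock: 23.25
eef_pos: [0.5804, 0.0906, 0.0744]
tool_rot: [0.775, 0.632, -0.0, -0.0]
ft_force: [0.2, 0.7, -2.4]
grip_width: 0.0258
grasp_force: 60.2
now [0.5804 0.0906 0.0744] yaw 78.4 tilt 0.02 t 23.25 g 0.0258
clock: 24.25
eef_pos: [0.5807, 0.0906, 0.1845]
tool_rot: [0.775, 0.632, 0.0, 0.0]
ft_force: [0.0, -0.2, -0.8]
grip_width: 0.0597
grasp_force: 0.0
now [0.5807 0.0906 0.1845] yaw 78.4 tilt 0.04 t 24.25 g 0.0597
@.461,.160,.16,78.4 rz 0.000 d [ 0.044  -0.1312  0.0245] rows 2.2
blue [(array([338. , 186.1]), array([0.46 , 0.162, 0.068])), (array([297.3, 194.1]), array([0.575, 0.089, 0.068])), (array([495.5, 219.4]), array([0.265, 0.62 , 0.068])), (array([357.7, 240.6]), array([0.614, 0.343, 0.068]))]
yellow [(array([285.8, 185.9]), array([0.569, 0.036, 0.068])), (array([273.4, 192.6]), array([0.619, 0.027, 0.068])), (array([324. , 230.4]), array([0.645, 0.246, 0.068]))]
```

Next is the blue bottle at (.461,.160), going to cell (27,0) = (.633,.080).

```bash
python3 jog.py '[[0,0,0,0.044,-0.131,0.024,0.06],[0,0,0,0.044,-0.131,0.024,0.06],[0,0,0,0.044,-0.131,0.024,0.06],[0,0,0,0.044,-0.131,0.08,0.06],[0,0,0,0.044,-0.131,0.119,0.06],[0,0,0,0.044,-0.131,0.119,0.06],[0,0,0,0.044,-0.131,0.119,0.02],[0,0,0,0.044,-0.131,0.119,0.02],[0,0,0,0.044,-0.131,0.119,0.02],[0,0,0,0.044,-0.131,0.119,0.02]]'; python3 jog.py '[[0,0,0,0,0,-0.06,0.02],[0,0,0,0,0,-0.12,0.02],[0,0,0,0,0,-0.12,0.02],[0,0,0,0,0,-0.12,0.02]]'; python3 plan.py @.633,.0798,.18,78.4 @.633,.0798,.0738,78.4
```

```text
clock: 25.6
eef_pos: [0.4629, 0.1604, 0.0672]
tool_rot: [0.775, 0.632, 0.002, 0.001]
ft_force: [-0.0, -0.4, 6.7]
grip_width: 0.0263
grasp_force: 59.4
clock: 26.1
eef_pos: [0.4608, 0.1598, 0.1851]
tool_rot: [0.775, 0.632, -0.0, -0.0]
ft_force: [-0.6, -0.2, -2.0]
grip_width: 0.0259
grasp_force: 59.9
now [0.4608 0.1598 0.1851] yaw 78.4 tilt 0.01 t 26.1 g 0.0259
@.633,.0798,.18,78.4 rz 0.000 d [-0.0438  0.1847  0.0051] rows 3.0
@.633,.0798,.0738,78.4 rz 0.000 d [-0.0438  0.1847  0.1113] rows 3.5
```

```bash
python3 jog.py '[[0,0,0,-0.044,0.185,0.004,0.02],[0,0,0,-0.044,0.185,0.004,0.02],[0,0,0,-0.044,0.185,0.004,0.02],[0,0,0,-0.044,0.185,0.004,0.02],[0,0,0,-0.044,0.185,0.03,0.02],[0,0,0,-0.044,0.185,0.06,0.02],[0,0,0,-0.044,0.185,0.085,0.02],[0,0,0,-0.044,0.185,0.103,0.02],[0,0,0,-0.044,0.185,0.111,0.02],[0,0,0,-0.044,0.185,0.111,0.02]]'; python3 plan.py;python3 jog.py '[[0,0,0,0,0,0.002,0.02],[0,0,0,0,0,0.002,0.02],[0,0,0,0,0,0.002,0.044],[0,0,0,0,0,0.002,0.044],[0,0,0,0,0,-0.05,0.044],[0,0,0,0,0,-0.11,0.06],[0,0,0,0,0,-0.11,0.06],[0,0,0,0,0,-0.11,0.06]]';  python3 plan.py @.615,.342,.16,78.4
python3 - <<'E'
from h import *
im=look()
for k in("blue","yellow"):print(k,[(b[0],plane("scene",b[0],.0675).round(3)) for b in blobs(mask(im["scene"],k),20,300) if b[0][0]>200 and b[0][1]>140])
print([(b[0],plane("top",b[0],.078)) for b in blobs(mask(im["top"],"yellow"),15,150) if b[0][0]<250])
m=mask(im["top"],"amber")
for B in blobs(m,100,250): print(B[0],B[1],cv2.minAreaRect(cv2.findNonZero(B[2].astype(np.uint8))))
a=cv2.resize(im["scene"][200:280,290:390,::-1],None,fx=4,fy=4,interpolation=2);b=cv2.resize(im["top"][165:245,140:240,::-1],None,fx=4,fy=4,interpolation=2)
cv2.imwrite('pics/b3.png',np.hstack([a,b]))
E
```

```text
clock: 27.35
eef_pos: [0.632, 0.0801, 0.0739]
tool_rot: [0.775, 0.632, -0.001, -0.001]
ft_force: [-0.5, -0.6, -1.6]
grip_width: 0.0259
grasp_force: 60.1
now [0.632  0.0801 0.0739] yaw 78.5 tilt 0.13 t 27.35 g 0.0259
clock: 28.35
eef_pos: [0.6337, 0.0797, 0.1842]
tool_rot: [0.775, 0.632, 0.0, 0.0]
ft_force: [-0.9, 0.3, -0.6]
grip_width: 0.0601
grasp_force: 0.0
now [0.6337 0.0797 0.1842] yaw 78.4 tilt 0.03 t 28.35 g 0.0601
@.615,.342,.16,78.4 rz 0.000 d [ 0.2532 -0.0709  0.0242] rows 4.2
blue [(array([297.3, 194.1]), array([0.575, 0.089, 0.068])), (array([284. , 200.9]), array([0.626, 0.077, 0.068])), (array([495.5, 219.4]), array([0.265, 0.62 , 0.068])), (array([357.7, 240.6]), array([0.614, 0.343, 0.068]))]
yellow [(array([285.8, 185.9]), array([0.569, 0.036, 0.068])), (array([273.4, 192.5]), array([0.618, 0.027, 0.068])), (array([324. , 230.4]), array([0.645, 0.246, 0.068]))]
[(array([190.5, 196.7]), array([0.64291721, 0.24110957, 0.078     ]))]
[192.  198.1] 169 ((192.55001831054688, 198.34999084472656), (14.546475410461426, 12.965337753295898), 18.43494987487793)
[252.  202.7] 124 ((252.0, 203.0), (12.0, 10.0), 90.0)
```

View pics/b3.png

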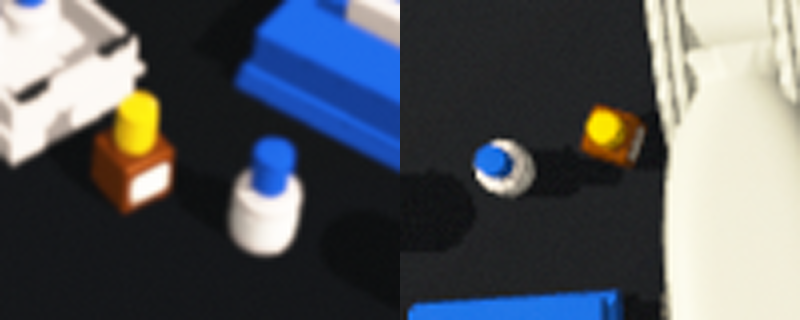

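The knocked amber bottle stands at top-view (192,198), upright, with a yaw of about -19°. The blue bottle is untouched at (163,205). I'll take the amber one.

```bash
python3 plan.py @.644,.243,.16,71 @.644,.243,.0655,71
```

```text
now [0.6326 0.0796 0.1824] yaw 78.4 tilt 0.19 t 28.45 g 0.0598
@.644,.243,.16,71 rz 0.130 d [ 0.1623 -0.0216  0.0224] rows 2.6
@.644,.243,.0655,71 rz 0.130 d [ 0.1623 -0.0216  0.1169] rows 3.2
```

```bash
python3 jog.py '[[0,0,0.13,0.162,-0.021,0.02,0.06],[0,0,0.13,0.162,-0.021,0.02,0.06],[0,0,0.13,0.162,-0.021,0.02,0.06],[0,0,0.13,0.162,-0.021,0.07,0.06],[0,0,0.13,0.162,-0.021,0.118,0.06],[0,0,0.13,0.162,-0.021,0.118,0.06],[0,0,0.13,0.162,-0.021,0.118,0.02],[0,0,0.13,0.162,-0.021,0.118,0.02],[0,0,0.13,0.162,-0.021,0.118,0.02],[0,0,0.13,0.162,-0.021,0.118,0.02]]'; python3 jog.py '[[0,0,0,0,0,-0.06,0.02],[0,0,0,0,0,-0.12,0.02],[0,0,0,0,0,-0.12,0.02],[0,0,0,0,0,-0.12,0.02]]'; python3 plan.py @.6435,.1325,.18,78.4 @.6435,.1325,.0738,78.4
```

```text
clock: 29.7
eef_pos: [0.6473, 0.2432, 0.0692]
tool_rot: [0.814, 0.58, 0.002, 0.001]
ft_force: [-0.0, -1.0, 5.4]
grip_width: 0.0256
grasp_force: 59.5
clock: 30.2
eef_pos: [0.6453, 0.2425, 0.1863]
tool_rot: [0.814, 0.581, -0.0, -0.0]
ft_force: [-0.6, 0.1, -2.0]
grip_width: 0.0259
grasp_force: 59.5
now [0.6453 0.2425 0.1863] yaw 71.0 tilt 0.0 t 30.2 g 0.0259
@.6435,.1325,.18,78.4 rz -0.130 d [-0.1046  0.0342  0.0063] rows 1.8
@.6435,.1325,.0738,78.4 rz -0.130 d [-0.1046  0.0342  0.1125] rows 2.5
```

```bash
python3 jog.py '[[0,0,-0.13,-0.1045,0.034,0.004,0.02],[0,0,-0.13,-0.1045,0.034,0.004,0.02],[0,0,-0.13,-0.1045,0.034,0.004,0.02],[0,0,-0.13,-0.1045,0.034,0.004,0.02],[0,0,-0.13,-0.1045,0.034,0.03,0.02],[0,0,-0.13,-0.1045,0.034,0.06,0.02],[0,0,-0.13,-0.1045,0.034,0.085,0.02],[0,0,-0.13,-0.1045,0.034,0.1,0.02],[0,0,-0.13,-0.1045,0.034,0.11,0.02],[0,0,-0.13,-0.1045,0.034,0.11,0.02]]'; python3 plan.py;python3 jog.py '[[0,0,0,0,0,0.002,0.02],[0,0,0,0,0,0.002,0.02],[0,0,0,0,0,0.002,0.044],[0,0,0,0,0,0.002,0.044],[0,0,0,0,0,-0.05,0.044],[0,0,0,0,0,-0.11,0.06],[0,0,0,0,0,-0.11,0.06],[0,0,0,0,0,-0.11,0.06]]';  python3 plan.py @.615,.342,.16,78.4 @.615,.342,.066,78.4
python3 - <<'E'
from h import *
im=look()
for k in("blue","yellow"):print(k,[(b[0],plane("scene",b[0],.0675).round(3)) for b in blobs(mask(im["scene"],k),20,300) if b[0][0]>200 and b[0][1]>140])
E
```

```text
clock: 31.45
eef_pos: [0.6439, 0.1334, 0.0765]
tool_rot: [0.775, 0.632, 0.0, 0.0]
ft_force: [-0.5, -0.0, -1.1]
grip_width: 0.0256
grasp_force: 59.6
now [0.6439 0.1334 0.0765] yaw 78.5 tilt 0.04 t 31.45 g 0.0256
clock: 32.45
eef_pos: [0.6436, 0.1328, 0.1864]
tool_rot: [0.775, 0.632, 0.0, 0.0]
ft_force: [0.0, 0.1, 0.1]
grip_width: 0.0601
grasp_force: 0.0
now [0.6436 0.1328 0.1864] yaw 78.4 tilt 0.03 t 32.45 g 0.0601
@.615,.342,.16,78.4 rz 0.000 d [ 0.1992 -0.07    0.0264] rows 3.4
@.615,.342,.066,78.4 rz 0.000 d [ 0.1992 -0.07    0.1204] rows 3.9
blue [(array([224.1, 161.1]), array([ 0.609, -0.206,  0.068])), (array([297.3, 194.1]), array([0.575, 0.089, 0.068])), (array([284. , 201.2]), array([0.627, 0.078, 0.068])), (array([495.8, 219.4]), array([0.264, 0.621, 0.068])), (array([357.7, 240.6]), array([0.614, 0.343, 0.068]))]
yellow [(array([273.4, 192.5]), array([0.618, 0.027, 0.068])), (array([285.4, 189.8]), array([0.584, 0.047, 0.068])), (array([294.7, 211.8]), array([0.641, 0.133, 0.068]))]
```

```bash
python3 jog.py '[[0,0,0,0.199,-0.07,0.02,0.06],[0,0,0,0.199,-0.07,0.02,0.06],[0,0,0,0.199,-0.07,0.02,0.06],[0,0,0,0.199,-0.07,0.02,0.06],[0,0,0,0.199,-0.07,0.07,0.06],[0,0,0,0.199,-0.07,0.119,0.06],[0,0,0,0.199,-0.07,0.119,0.06],[0,0,0,0.199,-0.07,0.119,0.02],[0,0,0,0.199,-0.07,0.119,0.02],[0,0,0,0.199,-0.07,0.119,0.02]]'; python3 jog.py '[[0,0,0,0,0,0,0.02],[0,0,0,0,0,-0.06,0.02],[0,0,0,0,0,-0.12,0.02],[0,0,0,0,0,-0.12,0.02],[0,0,0,0,0,-0.12,0.02]]'; python3 plan.py @.591,.143,.18,78.4 @.591,.143,.0765,78.4
```

```text
clock: 33.8
eef_pos: [0.6169, 0.3426, 0.0707]
tool_rot: [0.775, 0.632, 0.003, 0.001]
ft_force: [-1.1, 0.7, 5.2]
grip_width: 0.0259
grasp_force: 59.6
clock: 34.42
eef_pos: [0.6149, 0.3417, 0.1875]
tool_rot: [0.775, 0.632, 0.0, 0.0]
ft_force: [0.1, -0.0, -1.6]
grip_width: 0.0256
grasp_force: 59.5
now [0.6149 0.3417 0.1875] yaw 78.4 tilt 0.03 t 34.425 g 0.0256
@.591,.143,.18,78.4 rz 0.000 d [-0.1995  0.0165  0.0075] rows 3.2
@.591,.143,.0765,78.4 rz 0.000 d [-0.1995  0.0165  0.111 ] rows 3.7
```

```bash
python3 jog.py '[[0,0,0,-0.1995,0.0165,0.004,0.02],[0,0,0,-0.1995,0.0165,0.004,0.02],[0,0,0,-0.1995,0.0165,0.004,0.02],[0,0,0,-0.1995,0.0165,0.004,0.02],[0,0,0,-0.1995,0.0165,0.03,0.02],[0,0,0,-0.1995,0.0165,0.06,0.02],[0,0,0,-0.1995,0.0165,0.085,0.02],[0,0,0,-0.1995,0.0165,0.1,0.02],[0,0,0,-0.1995,0.0165,0.11,0.02],[0,0,0,-0.1995,0.0165,0.11,0.02]]'; python3 plan.py;python3 jog.py '[[0,0,0,0,0,0.002,0.02],[0,0,0,0,0,0.002,0.02],[0,0,0,0,0,0.002,0.044],[0,0,0,0,0,0.002,0.044],[0,0,0,0,0,-0.05,0.044],[0,0,0,0,0,-0.11,0.06],[0,0,0,-0.05,-0.16,-0.11,0.06],[0,0,0,-0.05,-0.16,-0.11,0.06],[0,0,0,-0.05,-0.16,-0.11,0.06],[0,0,0,-0.05,-0.16,-0.11,0.06]]';  python3 - <<'E'
from h import *
im=look()
for k in("blue","yellow"):
  print(k,[(b[0],plane("scene",b[0],.0735).round(3)) for b in blobs(mask(im["scene"],k),20,300) if 200<b[0][0]<400 and b[0][1]>140])
  print(k,[(b[0],plane("top",b[0],.084).round(3)) for b in blobs(mask(im["top"],k),15,300) if 100<b[0][0]<400 and b[0][1]>140])
a=cv2.resize(im["scene"][130:265,230:365,::-1],None,fx=2.9,fy=2.9,interpolation=2);b=cv2.resize(im["top"][145:280,140:275,::-1],None,fx=2.9,fy=2.9,interpolation=2)
cv2.imwrite('pics/b4.png',np.hstack([a,b]))
E
```

```text
clock: 35.67
eef_pos: [0.5913, 0.1435, 0.0775]
tool_rot: [0.775, 0.632, 0.0, -0.0]
ft_force: [0.4, 0.7, -1.1]
grip_width: 0.0255
grasp_force: 59.5
now [0.5913 0.1435 0.0775] yaw 78.5 tilt 0.03 t 35.675 g 0.0255
clock: 36.92
eef_pos: [0.4212, 0.1256, 0.1873]
tool_rot: [0.775, 0.633, -0.001, -0.0]
ft_force: [0.8, -0.2, -0.3]
grip_width: 0.0599
grasp_force: 0.0
blue [(array([224.3, 160.5]), array([ 0.611, -0.202,  0.073])), (array([297.3, 194.3]), array([0.581, 0.093, 0.073])), (array([284. , 201.1]), array([0.631, 0.082, 0.073])), (array([308.6, 203.2]), array([0.589, 0.145, 0.073]))]
blue [(array([236.3, 199.2]), array([0.63 , 0.079, 0.084])), (array([350.7, 208.7]), array([ 0.59 , -0.32 ,  0.084])), (array([218.6, 211.2]), array([0.589, 0.141, 0.084])), (array([233.3, 213.6]), array([0.58 , 0.09 , 0.084]))]
yellow [(array([285.8, 185.9]), array([0.574, 0.04 , 0.073])), (array([273.3, 192.5]), array([0.623, 0.031, 0.073])), (array([294.9, 211.6]), array([0.645, 0.137, 0.073]))]
yellow [(array([221.5, 196.7]), array([0.64 , 0.131, 0.084])), (array([251.1, 201.4]), array([0.622, 0.027, 0.084])), (array([248.6, 215.8]), array([0.571, 0.037, 0.084]))]
```

View pics/b4.png

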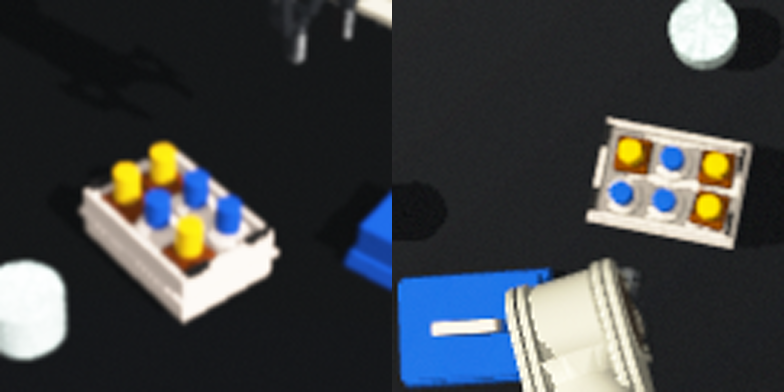

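All six bottles stand upright in the tub, in a 2x3 grid at top crop (670,180). Next I measure the tub rim and the lid more carefully for the fit.

Run:
```python
from h import *
im=look()
a=cv2.resize(im["scene"][170:250,248:335,::-1],None,fx=6,fy=6,interpolation=2);a=cv2.resize(a,(480,480*80//87))
a=cv2.resize(im["scene"][170:250,250:330,::-1],None,fx=5,fy=5,interpolation=2);b=cv2.resize(im["top"][170:250,195:275,::-1],None,fx=5,fy=5,interpolation=2)
cv2.imwrite('pics/tub.png',np.hstack([a,b]))
```

```text
(no output)
```

View pics/tub.png

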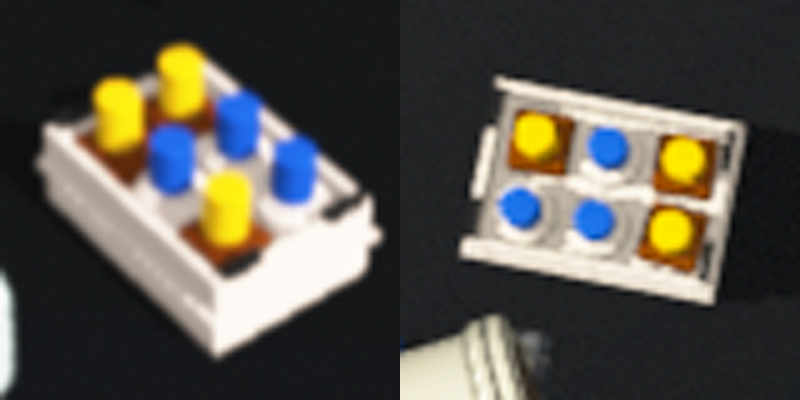

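The tub rim in the top crop has its far outer edge from (497,77) to (746,122), its near inner edge from (470,238) to (714,284), and its right end at (746,122)–(716,300). In the scene crop the rim corners are at (43,127), (216,290) and (375,200).

Run:
```python
from h import *
T=lambda u,v:plane("top",(195+(u-400)/5-.4,170+v/5-.4),.06)[:2]; S=lambda u,v:plane("scene",(250+u/5-.4,170+v/5-.4),.06)[:2]
y=np.radians(-11.6);ex=np.array([np.cos(y),np.sin(y)]);ey=np.array([-ex[1],ex[0]])
c0=np.array([.6065,.085])
ang=lambda a,b:np.degrees(np.arctan2(*(b-a)[::-1]))
F=[T(497,77),T(746,122)];N=[T(470,238),T(714,284)];Rr=[T(746,122),T(716,300)];L=[T(497,77),T(463,250)]
print("yaw",ang(F[1],F[0])-90,ang(N[1],N[0])-90,ang(Rr[1],Rr[0]),ang(L[1],L[0]))
fx=np.mean([(p-c0)@ex for p in F]);nx=np.mean([(p-c0)@ex for p in N]);ry=np.mean([(p-c0)@ey for p in Rr]);ly=np.mean([(p-c0)@ey for p in L])
print("x far",fx,"near in",nx,"y",ry,ly,"offset x",(fx+nx-.006)/2,"y",(ry+ly)/2)
A,B,Cc=S(43,127),S(216,290),S(375,200)
print("scene",[((p-c0)@ex,(p-c0)@ey) for p in(A,B,Cc)],"mid",((A+Cc)/2), ang(A,B)-90,ang(Cc,B))
# lid from top/scene
im=look()
w=cv2.inRange(cv2.cvtColor(im["top"],cv2.COLOR_RGB2HSV),np.array((0,0,90)),np.array((179,70,255)))
for b in blobs(w,60,200):
    if 145<b[0][0]<190 and 240<b[0][1]<275:
        q=[plane("top",p,.086)[:2] for p in cv2.boxPoints(cv2.minAreaRect(cv2.findNonZero(b[2].astype(np.uint8))))];print("bar",b[0],b[1],np.mean(q,0),[ang(q[i-1],q[i]).round(1) for i in range(4)])
L=max((b for b in blobs(mask(im["top"],"blue"),300,4000) if 140<b[0][0]<200),key=lambda b:b[1]);print(L[0],L[1])
s=max((b for b in blobs(mask(im["scene"],"blue"),300,4000) if 350<b[0][0]<420),key=lambda b:b[1]);print(s[0],s[1])
```

```text
yaw -11.337048186001823 -11.549088745993956 -10.380984954045537 -11.079736189129646
x far 0.06365488226719586 near in -0.05339699130884997 y -0.09271363123885622 0.08886098803950196 offset x 0.0021289454791729437 y -0.001926321599677129
scene [(np.float64(0.0634845836238175), np.float64(-0.080753565752761)), (np.float64(0.06540006232773876), np.float64(0.09673692688862774)), (np.float64(-0.05915121744134394), np.float64(0.0960831503947244))] mid [0.61016365 0.09207257] -12.218312470852126 -11.299254075161922
bar [164.8 257.4] 107 [0.43074313 0.32968145] [np.float64(4.4), np.float64(-86.6), np.float64(-175.9), np.float64(93.4)]
[162.  257.8] 1417
[386.8 218.7] 2454
```

```bash
python3 -c "
from h import *
print(plane('scene',(389,205.2),.079))"; python3 plan.py @.431,.3295,.15,93.3 @.431,.3295,.062,93.3
```

```text
[0.44025342 0.33889003 0.079     ]
now [0.4256 0.1264 0.1873] yaw 78.4 tilt 0.04 t 37.225 g 0.0601
@.431,.3295,.15,93.3 rz -0.260 d [ 0.2001 -0.0356  0.0373] rows 3.3
@.431,.3295,.062,93.3 rz -0.260 d [ 0.2001 -0.0356  0.1253] rows 3.8
```

```bash
python3 jog.py '[[0,0,-0.26,0.2005,-0.035,0.037,0.06],[0,0,-0.26,0.2005,-0.035,0.037,0.06],[0,0,-0.26,0.2005,-0.035,0.037,0.06],[0,0,-0.26,0.2005,-0.035,0.037,0.06],[0,0,-0.26,0.2005,-0.035,0.08,0.06],[0,0,-0.26,0.2005,-0.035,0.08,0.06],[0,0,-0.26,0.2005,-0.035,0.08,0.06]]'; python3 plan.py @.431,.330,.062,93.3;python3 - <<'E'
from h import *
im=look()
a=cv2.resize(im["scene"][130:265,330:465,::-1],None,fx=2.9,fy=2.9,interpolation=2);b=cv2.resize(im["top"][185:320,120:255,::-1],None,fx=2.9,fy=2.9,interpolation=2)
cv2.imwrite('pics/l1.png',np.hstack([a,b]))
E
```

```text
clock: 38.1
eef_pos: [0.4309, 0.3292, 0.1081]
tool_rot: [0.687, 0.727, 0.0, 0.0]
ft_force: [0.3, -0.0, 0.4]
grip_width: 0.0601
grasp_force: 0.0
now [0.4309 0.3292 0.1081] yaw 93.3 tilt 0.01 t 38.1 g 0.0601
@.431,.330,.062,93.3 rz -0.001 d [0.0008 0.0001 0.0461] rows 0.7
```

View pics/l1.png

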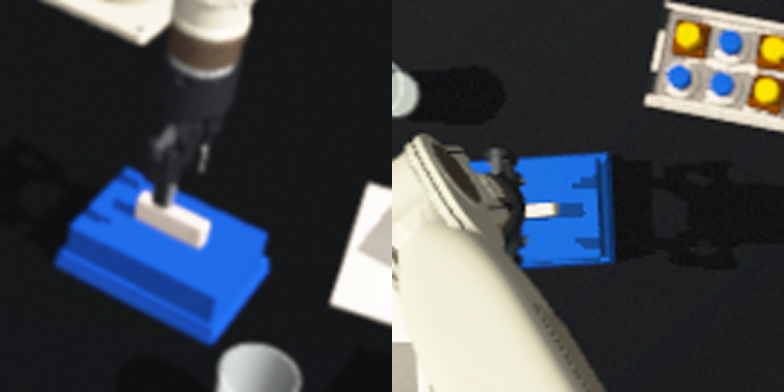

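The fingers straddle the white bar, at scene crop (170,215). I grip and lift.

```bash
python3 jog.py '[[0,0,0,0.001,0,0.035,0.05],[0,0,0,0.001,0,0.046,0.04],[0,0,0,0.001,0,0.046,0.01],[0,0,0,0.001,0,0.046,0.01],[0,0,0,0.001,0,0.046,0.01],[0,0,0,0.001,0,0.046,0.01],[0,0,0,0.001,0,0.046,0.01]]'; python3 jog.py '[[0,0,0,0,0,-0.04,0.01],[0,0,0,0,0,-0.08,0.01],[0,0,0,0,0,-0.12,0.01],[0,0,0,0,0,-0.14,0.01],[0,0,0,0,0,-0.14,0.01],[0,0,0,0,0,-0.14,0.01]]'; python3 plan.py @.6093,.0865,.2,78.6;python3 - <<'E'
from h import *
im=look()
a=cv2.resize(im["scene"][90:225,330:465,::-1],None,fx=2.9,fy=2.9,interpolation=2);b=cv2.resize(im["top"][185:320,120:255,::-1],None,fx=2.9,fy=2.9,interpolation=2)
cv2.imwrite('pics/l2.png',np.hstack([a,b]))
E
```

```text
clock: 39.08
eef_pos: [0.4309, 0.331, 0.0623]
tool_rot: [0.686, 0.727, 0.001, 0.0]
ft_force: [-0.3, -0.5, 5.3]
grip_width: 0.0151
grasp_force: 60.7
clock: 39.83
eef_pos: [0.4294, 0.33, 0.1997]
tool_rot: [0.686, 0.727, -0.001, -0.0]
ft_force: [0.4, 0.9, -2.6]
grip_width: 0.015
grasp_force: 59.9
now [0.4294 0.33   0.1997] yaw 93.3 tilt 0.16 t 39.825 g 0.015
@.6093,.0865,.2,78.6 rz 0.257 d [-0.2536  0.1655 -0.0003] rows 4.8
```

```bash
python3 jog.py '[[0,0,0.257,-0.2535,0.1655,0,0.01],[0,0,0.257,-0.2535,0.1655,0,0.01],[0,0,0.257,-0.2535,0.1655,0,0.01],[0,0,0.257,-0.2535,0.1655,0,0.01],[0,0,0.257,-0.2535,0.1655,0,0.01],[0,0,0.257,-0.2535,0.1655,0,0.01],[0,0,0.257,-0.2535,0.1655,0.03,0.01],[0,0,0.257,-0.2535,0.1655,0.06,0.01],[0,0,0.257,-0.2535,0.1655,0.06,0.01],[0,0,0.257,-0.2535,0.1655,0.06,0.01]]'; python3 plan.py @.6093,.0865,.117,78.6;python3 - <<'E'
from h import *
im=look()
for n in im:
    L=[b for b in blobs(mask(im[n],"blue"),300,4000)]
    print(n,[(b[0],b[1]) for b in L if 100<b[0][0]<420 and b[0][1]>120])
    m=min(L,key=lambda b:np.hypot(*(b[0]-proj(n,[.609,.086,.12]))))
    q=cv2.minAreaRect(cv2.findNonZero(m[2].astype(np.uint8)));print(q, proj(n,[.6093,.0865,.10]))
    # tub corner of scene
a=None
# lid lower edge corners expected for held pose vs tub rim corners in scene
E
```

```text
clock: 41.18
eef_pos: [0.6101, 0.0878, 0.1418]
tool_rot: [0.774, 0.634, 0.0, 0.0]
ft_force: [0.6, -0.0, -2.3]
grip_width: 0.0144
grasp_force: 59.7
now [0.6101 0.0878 0.1418] yaw 78.6 tilt 0.01 t 41.175 g 0.0144
@.6093,.0865,.117,78.6 rz 0.001 d [-0.0014 -0.0006  0.0248] rows 0.4
top [(array([252.4, 205.7]), np.int32(687))]
((249.0811004638672, 208.23394775390625), (23.7117919921875, 40.48204803466797), 10.61965560913086) [233.85697736 204.65260043]
scene [(array([291.7, 196.3]), np.int32(2298))]
((292.13946533203125, 192.96380615234375), (70.86408233642578, 47.180564880371094), 41.76029968261719) [289.85391936 191.64464205]
```

Run:
```python
from h import *
im=look()["scene"]
y=np.radians(-11.4);ex=np.array([np.cos(y),np.sin(y)]);ey=np.array([-ex[1],ex[0]]);c0=np.array([.6093,.0865])
loc=lambda p,z:((plane("scene",p,z)[:2]-c0)@np.stack([ex,ey],1)).round(4)
L=max((b for b in blobs(mask(im,"blue"),300,4000) if 200<b[0][0]<380 and b[0][1]>140),key=lambda b:b[1])
w=cv2.inRange(cv2.cvtColor(im,cv2.COLOR_RGB2HSV),np.array((0,0,90)),np.array((179,60,255)))
W=min(blobs(w,200,4000),key=lambda b:np.hypot(*(b[0]-np.array([290,222]))))
def corners(m):
    c=max(cv2.findContours(m.astype(np.uint8),0,1)[0],key=cv2.contourArea)
    return cv2.approxPolyDP(cv2.convexHull(c),2,True)[:,0]
for p in corners(L[2]): print("lid",p,loc(p,.0795))
print(W[0],W[1])
for p in corners(W[2]): print("tub",p,loc(p,0.),loc(p,.06))
for sx,sy in((71,98),(71,-98),(-71,98)): X=c0+ex*sx/1e3+ey*sy/1e3; print("exp lid",proj("scene",[*X,.0795]).round(1))
for sx,sy in((60,87),(60,-87),(-60,87)): X=c0+ex*sx/1e3+ey*sy/1e3; print("exp tub",proj("scene",[*X,0]).round(1),proj("scene",[*X,.06]).round(1))
```

```text
lid [258 178] [ 0.0258 -0.1319]
lid [273 170] [-0.0371 -0.1349]
lid [300 171] [-0.104  -0.0768]
lid [325 191] [-0.1034  0.0468]
lid [328 206] [-0.0654  0.1032]
lid [293 224] [0.0658 0.0979]
lid [255 191] [ 0.0699 -0.0864]
[292.1 221.3] 991
tub [326 217] [-0.0867  0.0781] [-0.0433  0.1208]
tub [320 226] [-0.0454  0.0965] [-0.0043  0.1382]
tub [293 241] [0.0608 0.0944] [0.096  0.1362]
tub [260 210] [ 0.061  -0.0756] [ 0.0962 -0.0243]
tub [257 202] [ 0.0466 -0.1123] [ 0.0826 -0.059 ]
tub [259 196] [ 0.0243 -0.1321] [ 0.0615 -0.0777]
tub [323 209] [-0.1035  0.0447] [-0.0591  0.0893]
exp lid [291.6 224.8]
exp lid [252.6 189.2]
exp lid [328.2 204.3]
exp tub [291.7 239.4] [292.1 225.7]
exp tub [258.2 207.9] [257.7 194.2]
exp tub [321.5 222.2] [322.7 208.5]
```

```bash
python3 jog.py '[[0,0,0,0,0,0.006,0.01],[0,0,0,0,0,0.012,0.01],[0,0,0,0,0,0.016,0.01],[0,0,0,0,0,0.016,0.01],[0,0,0,0,0,0.016,0.01]]'; python3 plan.py; python3 jog.py '[[0,0,0,0,0,0.002,0.01],[0,0,0,0,0,0.004,0.01],[0,0,0,0,0,0.006,0.01],[0,0,0,0,0,0.006,0.01],[0,0,0,0,0,0.006,0.01]]'; python3 plan.py
```

```text
clock: 42.0
eef_pos: [0.6102, 0.0871, 0.1253]
tool_rot: [0.774, 0.633, 0.0, -0.0]
ft_force: [-0.7, 0.2, -1.6]
grip_width: 0.0151
grasp_force: 59.8
now [0.6102 0.0871 0.1253] yaw 78.6 tilt 0.0 t 42.0 g 0.0151
clock: 42.62
eef_pos: [0.6101, 0.0871, 0.1193]
tool_rot: [0.774, 0.633, -0.0, 0.0]
ft_force: [0.8, -0.4, -2.9]
grip_width: 0.0148
grasp_force: 59.8
now [0.6101 0.0871 0.1193] yaw 78.6 tilt 0.0 t 42.625 g 0.0148
```

The skirt is already below the rim with no contact, so the fit is good. I lower it onto the pads.

```bash
python3 jog.py '[[0,0,0,0,0,0.001,0.01],[0,0,0,0,0,0.002,0.01],[0,0,0,0,0,0.003,0.01],[0,0,0,0,0,0.003,0.01]]'; python3 plan.py; python3 jog.py '[[0,0,0,0,0,0.001,0.01],[0,0,0,0,0,0.002,0.01],[0,0,0,0,0,0.002,0.01]]'; python3 plan.py
```

```text
clock: 43.12
eef_pos: [0.6102, 0.0871, 0.1165]
tool_rot: [0.774, 0.633, 0.0, 0.0]
ft_force: [-0.5, -0.4, -1.3]
grip_width: 0.0148
grasp_force: 60.0
now [0.6102 0.0871 0.1165] yaw 78.6 tilt 0.01 t 43.125 g 0.0148
clock: 43.5
eef_pos: [0.6103, 0.0872, 0.1164]
tool_rot: [0.774, 0.633, 0.001, 0.0]
ft_force: [-3.2, -1.1, 8.1]
grip_width: 0.0153
grasp_force: 61.3
now [0.6103 0.0872 0.1164] yaw 78.6 tilt 0.09 t 43.5 g 0.0153
```

```bash
python3 jog.py '[[0,0,0,0,0,-0.001,0.03],[0,0,0,0,0,-0.001,0.04],[0,0,0,0,0,-0.03,0.04],[0,0,0,0,0,-0.06,0.03],[0,0,0,0,0,-0.06,0],[0,0,0,0,0,-0.06,0],[0,0,0,0,0,-0.06,0],[0,0,0,0,0,-0.06,0]]'; python3 plan.py @.6101,.0871,.142,78.6
python3 - <<'E'
from h import *
im=look()
for k in("blue","yellow"): print(k,[(b[0],b[1]) for b in blobs(mask(im["scene"],k),20,4000) if 200<b[0][0]<400 and b[0][1]>140])
w=cv2.inRange(cv2.cvtColor(im["scene"],cv2.COLOR_RGB2HSV),np.array((0,0,130)),np.array((179,60,255)))
print([(b[0],b[1],plane("scene",b[0],.135).round(4)) for b in blobs(w,60,500) if 270<b[0][0]<310 and 165<b[0][1]<200])
E
```

```text
clock: 44.5
eef_pos: [0.6095, 0.087, 0.1731]
tool_rot: [0.774, 0.633, -0.001, -0.001]
ft_force: [0.7, 0.7, -0.4]
grip_width: -0.0002
grasp_force: 0.0
now [0.6095 0.087  0.1731] yaw 78.6 tilt 0.12 t 44.5 g -0.0002
@.6101,.0871,.142,78.6 rz -0.000 d [0.0002 0.0005 0.0311] rows 0.5
blue [(array([291.1, 200.7]), np.int32(2377))]
yellow []
[(array([291.1, 187.1]), np.int32(228), array([0.6216, 0.101 , 0.135 ]))]
```

```bash
python3 jog.py '[[0,0,0,0.003,0,0.02,0],[0,0,0,0.003,0,0.03,0],[0,0,0,0.003,0,0.032,0],[0,0,0,0.003,0,0.033,0],[0,0,0,0.003,0,0.034,0],[0,0,0,0.003,0,0.034,0]]'; python3 plan.py; python3 jog.py '[[0,0,0,0,0,0.001,0],[0,0,0,0,0,0.0015,0],[0,0,0,0,0,0.002,0],[0,0,0,0,0,0.0025,0],[0,0,0,0,0,0.003,0],[0,0,0,0,0,0.0035,0],[0,0,0,0,0,0.004,0],[0,0,0,0,0,0.004,0],[0,0,0,0,0,0.004,0]]'; python3 plan.py
```

```text
clock: 45.35
eef_pos: [0.611, 0.0901, 0.1407]
tool_rot: [0.774, 0.633, 0.0, 0.0]
ft_force: [-0.0, -0.3, 0.2]
grip_width: -0.0
grasp_force: 0.0
now [0.611  0.0901 0.1407] yaw 78.6 tilt 0.05 t 45.35 g -0.0
clock: 46.48
eef_pos: [0.6118, 0.0903, 0.1393]
tool_rot: [0.774, 0.633, 0.002, 0.001]
ft_force: [-2.4, -0.4, 10.1]
grip_width: 0.0
grasp_force: 5.4
now [0.6118 0.0903 0.1393] yaw 78.6 tilt 0.25 t 46.475 g 0.0
```

```bash
for i in 1 2; do python3 jog.py '[[0,0,0,0,0,0.0005,0],[0,0,0,0,0,0.001,0],[0,0,0,0,0,0.0015,0],[0,0,0,0,0,0.002,0],[0,0,0,0,0,0.0025,0],[0,0,0,0,0,0.003,0],[0,0,0,0,0,0.0035,0],[0,0,0,0,0,0.004,0],[0,0,0,0,0,0.004,0]]' | grep -E "eef|ft_f"; done
```

```text
eef_pos: [0.6121, 0.0906, 0.1356]
ft_force: [-1.2, 0.7, 11.0]
eef_pos: [0.6112, 0.0901, 0.1322]
ft_force: [-4.8, -1.1, 16.1]
```

```bash
python3 jog.py '[[0,0,0,0,0,0.001,0],[0,0,0,0,0,0.002,0],[0,0,0,0,0,0.003,0],[0,0,0,0,0,0.003,0],[0,0,0,0,0,0.003,0]]'; python3 jog.py '[[0,0,0,0,0,-0.005,0],[0,0,0,0,0,-0.06,0],[0,0,0,0,0,-0.12,0],[0,0,0,-0.2,0,-0.12,0],[0,0,0,-0.2,0,-0.12,0],[0,0,0,-0.2,-0.1,-0.12,0],[0,0,0,-0.2,-0.2,-0.12,0],[0,0,0,-0.2,-0.2,-0.12,0],[0,0,0,-0.2,-0.2,-0.12,0],[0,0,0,-0.2,-0.2,-0.12,0]]'
python3 - <<'E'
from h import *
im=look()
y=np.radians(-11.4);ex=np.array([np.cos(y),np.sin(y)]);ey=np.array([-ex[1],ex[0]]);c0=np.array([.610,.087])
hull=lambda m:cv2.approxPolyDP(cv2.convexHull(max(cv2.findContours(m.astype(np.uint8),0,1)[0],key=cv2.contourArea)),2,True)[:,0]
for n in im:
    L=max((b for b in blobs(mask(im[n],"blue"),300,4000) if 180<b[0][0]<330 and b[0][1]>140),key=lambda b:b[1])
    print(n,L[0],L[1],cv2.minAreaRect(cv2.findNonZero(L[2].astype(np.uint8))),hull(L[2]).tolist())
    for sx in(71,-71):
        for sy in(98,-98): print("exp",sx,sy,proj(n,[*(c0+ex*sx/1e3+ey*sy/1e3),.046]).round(1),"top-face",proj(n,[*(c0+ex*sx*.87/1e3+ey*sy*.9/1e3),.102]).round(1))
w=cv2.inRange(cv2.cvtColor(im["top"],cv2.COLOR_RGB2HSV),np.array((0,0,90)),np.array((179,70,255)))
for b in blobs(w,60,300):
    if 200<b[0][0]<270 and 180<b[0][1]<240:
        q=[plane("top",p,.132)[:2] for p in cv2.boxPoints(cv2.minAreaRect(cv2.findNonZero(b[2].astype(np.uint8))))];print("bar",b[0],b[1],np.mean(q,0),[np.degrees(np.arctan2(*(q[i]-q[i-1])[::-1])).round(1) for i in range(4)])
# drawer: blue front and handle in top
print([(b[0],b[1],plane("top",b[0],.077).round(3)) for b in blobs(mask(im["top"],"blue"),30,600) if 320<b[0][0]<390 and b[0][1]>180])
h=cv2.inRange(im["top"][180:240,320:390],np.array((90,60,20)),np.array((255,210,140)));print("wood px",cv2.countNonZero(h))
E
```

```text
clock: 49.35
eef_pos: [0.6111, 0.0901, 0.132]
tool_rot: [0.774, 0.633, 0.002, 0.001]
ft_force: [-11.3, -2.3, 27.3]
grip_width: -0.0001
grasp_force: 13.9
clock: 50.6
eef_pos: [0.3734, -0.0665, 0.2455]
tool_rot: [0.774, 0.633, 0.0, 0.0]
ft_force: [0.9, -0.2, 0.1]
grip_width: 0.0
grasp_force: 0.0
top [234.5 206.7] 2012 ((234.2396240234375, 206.388671875), (54.672264099121094, 39.62203598022461), 10.619654655456543) [[212, 183], [264, 193], [257, 230], [205, 220]]
exp 71 98 [211.9 182.3] top-face [212.2 182.5]
exp 71 -98 [265.4 192. ] top-face [262.1 191.5]
exp -71 98 [204.1 220.9] top-face [205.2 217.3]
exp -71 -98 [258.1 230.9] top-face [255.5 226.6]
scene [290.9 202.1] 2392 ((291.3959655761719, 200.71823120117188), (70.60215759277344, 46.612709045410156), 42.1844367980957) [[286, 171], [291, 172], [322, 197], [327, 210], [326, 215], [293, 232], [255, 199], [258, 185]]
exp 71 98 [291.4 232.9] top-face [292.1 216.2]
exp 71 -98 [252.9 197.2] top-face [256.5 184.4]
exp -71 98 [327.5 212.4] top-face [324.3 198.5]
exp -71 -98 [287.9 179.6] top-face [287.8 169.1]
bar [233.3 203.6] 127 [0.60905687 0.08691456] [np.float64(78.7), np.float64(-10.4), np.float64(-101.3), np.float64(169.2)]
[(array([350.7, 208.8]), np.int32(240), array([ 0.591, -0.322,  0.077]))]
wood px 66
```

Run:
```python
from h import *
im=bot.camera("top")
for c in(338,350,365): print(c,[(r,im[r,c].tolist()) for r in range(198,214)])
print(plane("top",(350,204),.09),plane("top",(350,211),.077))
```

```text
338 [(198, [238, 239, 227]), (199, [238, 238, 226]), (200, [238, 239, 227]), (201, [238, 239, 227]), (202, [237, 238, 226]), (203, [237, 239, 227]), (204, [238, 239, 226]), (205, [237, 239, 227]), (206, [187, 193, 183]), (207, [58, 97, 144]), (208, [39, 101, 167]), (209, [40, 102, 167]), (210, [35, 90, 147]), (211, [35, 69, 105]), (212, [75, 87, 96]), (213, [91, 99, 98])]
350 [(198, [241, 240, 229]), (199, [240, 241, 229]), (200, [240, 240, 229]), (201, [239, 241, 229]), (202, [239, 240, 228]), (203, [240, 241, 229]), (204, [240, 241, 229]), (205, [232, 233, 220]), (206, [161, 171, 173]), (207, [50, 100, 155]), (208, [39, 102, 166]), (209, [40, 105, 172]), (210, [28, 80, 133]), (211, [24, 52, 81]), (212, [18, 37, 55]), (213, [25, 29, 33])]
365 [(198, [240, 241, 229]), (199, [241, 242, 230]), (200, [241, 242, 231]), (201, [241, 242, 230]), (202, [240, 241, 229]), (203, [239, 240, 228]), (204, [239, 240, 227]), (205, [215, 214, 193]), (206, [124, 138, 161]), (207, [39, 101, 166]), (208, [39, 100, 164]), (209, [40, 103, 167]), (210, [28, 73, 120]), (211, [18, 44, 71]), (212, [19, 33, 49]), (213, [23, 26, 28])]
[ 0.60604194 -0.31726804  0.09      ] [ 0.58296021 -0.31871155  0.077     ]
```

```bash
python3 jog.py '[[0,0,0,0,0,0,0],[0,0,0,0,0,0,0]]'; python3 -c "
from workcell import bot
print(bot.job_done())"
```

```text
clock: 51.0
eef_pos: [0.3758, -0.0664, 0.245]
tool_rot: [0.774, 0.634, -0.0, -0.0]
ft_force: [0.1, -0.6, -0.4]
grip_width: 0.0
grasp_force: 0.0
the job is handed in; nothing more can be done
None
```

I handed the job in at about 51 s: all six bottles are upright in the tub, the lid is pressed home, the meter is flat in the drawer and the drawer is shut; `job_done()` returned no verdict, so I have no confirmation that it passed.

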